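Weigh the glaze tins and pack the full ones

TASK

Weigh every glaze tin on the ware board, from the smallest to the largest: lower it gently by its handle onto the hook of the spring scale so that the hook never hits its bottom stop, let go and let it hang still for a good second. A tin that pulls the pointer below the black mark is full and goes upright into an empty cell of the crate, one per cell; a tin that leaves the pointer above the mark goes back upright on the ware board. Leave the hook empty and do not disturb the jar in the crate, the bowl, the cup or the brush.

Things in the scene. Friction and masses are not known exactly. Their poses are not given: they have to be found in the camera images.
- tin_1_mid (a point): smallest size of lidded metal tin, 56 mm wide, 52 tall to the lid, full or short (150-330 g), may be absent. Point: on its axis, half-way up; z up, y along the fixed handle: wooden bar 50 mm long (y), 14 thick, centre 78 mm above this point, on two 4 mm wire legs 41 mm apart. Window under the bar 37 mm wide, 45 high. Lift by the bar's flat ends.
- tin_2_mid (a point): smallest size of lidded metal tin, 56 mm wide, 52 tall to the lid, full or short (150-330 g), may be absent. Point: on its axis, half-way up; z up, y along the fixed handle: wooden bar 50 mm long (y), 14 thick, centre 78 mm above this point, on two 4 mm wire legs 41 mm apart. Window under the bar 37 mm wide, 45 high. Lift by the bar's flat ends.
- tin_3_mid (a point): second-smallest size of lidded metal tin, 66 mm wide, 68 tall to the lid, full or short (150-330 g), may be absent. Point: on its axis, half-way up; z up, y along the fixed handle: wooden bar 50 mm long (y), 14 thick, centre 86 mm above this point, on two 4 mm wire legs 41 mm apart. Window under the bar 37 mm wide, 45 high. Lift by the bar's flat ends.
- tin_4_mid (a point): second-largest size of lidded metal tin, 74 mm wide, 84 tall to the lid, full or short (150-330 g), may be absent. Point: on its axis, half-way up; z up, y along the fixed handle: wooden bar 50 mm long (y), 14 thick, centre 94 mm above this point, on two 4 mm wire legs 41 mm apart. Window under the bar 37 mm wide, 45 high. Lift by the bar's flat ends.
- tin_5_mid (a point): second-largest size of lidded metal tin, 74 mm wide, 84 tall to the lid, full or short (150-330 g), may be absent. Point: on its axis, half-way up; z up, y along the fixed handle: wooden bar 50 mm long (y), 14 thick, centre 94 mm above this point, on two 4 mm wire legs 41 mm apart. Window under the bar 37 mm wide, 45 high. Lift by the bar's flat ends.
- tin_6_mid (a point): largest size of lidded metal tin, 82 mm wide, 100 tall to the lid, full or short (150-330 g), may be absent. Point: on its axis, half-way up; z up, y along the fixed handle: wooden bar 50 mm long (y), 14 thick, centre 102 mm above this point, on two 4 mm wire legs 41 mm apart. Window under the bar 37 mm wide, 45 high. Lift by the bar's flat ends.
- hook (a joint): how far the scale's hook has sunk, in m: 0 unloaded, to 0.085 at its bottom stop. A damped spring of 58 N/m (17 mm per N) pulls it up; it settles in 1 to 2 s.
- saddle (a point): bottom of the V seat on top of the scale's hook; moves with it (z 250 mm unloaded). x points from the hook's tip to the column, z up. Flat strap 14 mm wide, 5 thick: open tip 22 mm before the seat (towards the robot) and 14 higher; 20 mm behind the seat it is 12 higher, then level to the carriage 57 mm behind the seat. A bar in the seat has its centre 8 mm above this point.
- pointer (a point): the scale's dark pointer, which sticks out at both sides of the white column and sinks with the hook; this point is in the column's middle at its height
- mark (a point): the black mark on both sides of the column, 38 mm below the unloaded pointer; this point is in the column's middle at its height. A tin that is full pulls the pointer clearly below it (6 mm or more), a short one leaves it clearly above.
- scale: the spring scale: white column 34 x 46 mm, 350 mm tall, fixed on a 130 x 180 mm foot on the bench, hook towards the robot; origin under the column's middle, x away from the robot, z up
- crate: fixed open wooden crate, 202 x 202 mm, 55 mm high, 6 mm walls and floor, divided in 2 x 2 cells of 92 x 92 mm; origin at the centre of its underside, cell centres at x = +-49 mm, y = +-49 mm, inner floor 6 mm above the origin; the cell at +x, -y already holds a glass jar
- board: fixed plywood ware board, 240 (x) x 400 (y) mm and 12 mm thick, where the tins stand at the start; origin at the centre of its underside
- jar_mid (a point): bystander: glass jar, 56 mm across and 85 mm tall, in a crate cell; this point is half-way up
- bowl: bystander: black bowl, 130 mm across, 60 mm high; origin at its underside
- cup: bystander: terracotta cup, 60 mm across, 60 mm high; origin at its underside
- brush: bystander: brush lying on the bench; origin at its underside
Not all that is in view belongs to the job. What is shaped like the part that bears tin_6_mid but blue is not meant. What is shaped like the part that bears tin_4_mid but yellow is not meant.

How it is judged:
By the outcome, as a careful person would: the job done as asked, in the order asked, and still so for the second after the job is handed in, with the robot touching nothing.
Of tin_1, tin_2 only 1 to 1 are there at a start; the rules pass over those that are not, and their reading is None.
Of tin_4, tin_5 only 1 to 1 are there at a start; the rules pass over those that are not, and their reading is None.
Of tin_3, tin_6 only 1 to 2 are there at a start; the rules pass over those that are not, and their reading is None.
At some moment in a run one of tin_1, tin_2, tin_3, tin_4, tin_5, tin_6 may be knocked a few centimetres aside while the robot is not near it.
It also fails if it takes over 210 s, if anything falls off the work surface, if the arm or the gripper's body presses on something with over 40 N, if the wrist force passes 120 N, or if a joint passes its speed limit or range.

ROBOT

A 7-joint arm with a two-finger parallel gripper is mounted at the origin on the work surface. World frame = base frame: x ahead of the robot, y to its left, z up, the work surface at z = 0. Lengths are in m, angles in rad, forces in N, time in s.
With the tool pointing down it reaches from about 0.4 to 0.85 m from the base axis. Payload 4.5 kg.
Tool frame: the origin (TCP) lies at the very end of the fingers, on their centre line; the grasp point (between the pads) lies 19 mm behind it; z points along the fingers, y is the line along which they close (so a half turn about z gives the same grasp; the last joint's range is limited). The gripper opens to 88 mm and grips with 3 to 60 N. Pads are 18 mm wide; open, the fingers measure 123 mm over their backs; the gripper's body (75 mm by 187 mm) begins 45 mm behind the grasp point.
Start: joints at [-1.129, 0.689, -0.195, 1.565, 0.157, 0.902, -0.215], TCP at [0.248, 0.574, 0.239] pointing down, gripper open.
Joint ranges: [-3.01, 3.01], [-0.46, 2.08], [-1.47, 1.51], [0.13, 2.56], [-1, 4.14], [0.04, 2.09], [-2.66, 2.66]. Speed limits (rad/s): [2.57, 2.57, 3.14, 3.14, 3.14, 3.14, 3.14].

INTERFACE

Orientations are given as a unit quaternion [x, y, z, w].
In Python, from plant import r, eyes, nets gives the robot as it stands.
- The arm moves only by the shell command python3 -m pendant 'ROWS' [FORCE]. ROWS is JSON, a list of rows, each an object of numbers: "claw": the opening, from 0 (shut) to 1 (fully open); "dx", "dy", "dz": the shift along the world's x, y, z in mm; "twist": the turn about the world's z in rad. In form: [{"claw": .., "dx": .., "dy": .., "dz": .., "twist": ..}, ...]. A call has 1 to 8 rows; each row is the pose to reach, as a shift and turn from the pose commanded when the call began; what a row does not reach only later rows make up. A row lasts 1/10 s, in which the tool goes at most 50 mm and 8.59 degrees, less where a joint would pass 70% of its speed; a pose out of reach is approached as far as the arm can. A call with a gripper value outside its range is refused whole. The fingers move at their own pace and stop on an object; FORCE is the grip in N (left out, the last holds). Time passes only in rows, so rows that repeat a pose let the fingers close. It gives the time, the measured TCP pose, the force, the opening and the grip force at its end, in the units of the state.
- r.get_state(): the state, without advancing time (a new reading comes with each control period).
- eyes.snapshot(name): name is "scene" or "top" or "wrist"; returns (picture, depth): 400x640x3 uint8, blue, green, red; 400x640 float32, m along the optical axis (not along the pixel's ray), 0 where there is no reading.
- eyes.camera_info(name): a dict with "K" (3x3 intrinsics, pixels), "world_to_cam" (4x4, takes a point from world to camera coordinates); the wrist camera has in their place "T_tool_cam" (4x4, takes a point from camera to tool coordinates, whose origin is the TCP and whose axes are the flange's). Camera axes: x right, y down, z forward; pixel columns grow to the right and rows downward; lengths in m; the calibration is good to about 2 mm. A picture is of the moment at which its call begins: read the wrist's pose just before it. camera_info takes no time and is no camera call.
- r.finish_job(): hands the job in; it is judged then, once.
Trained networks look in the newest picture that a camera, given by its name, has taken for a name from the list of things; names that differ only in an ending like _2 or _b are one class to them, and where a whole thing is asked for, a point or a joint stands for the part that bears it (a point fixed in the world has none). Each returns a list of dicts, best first, with "confidence" (0 to 1); they miss things now and then, are a little off and sometimes report something else, mostly with a low value. They report only what shows in the picture. A call takes as long as a camera call. They do not tell look-alikes from the thing itself.
- nets.spot_in(camera, query): "box" ([left, top, width, height] as shares, 0 to 1, of the picture: columns of its width, rows of its height, round what is visible of it).
- nets.place_of(camera, query): "position" ([column, row] as shares, 0 to 1, of the picture: columns of its width, rows of its height: a listed point, or the origin of a listed thing).
The state is a dict: "clock": time; "q": joint angles; "qd": joint speeds; "joint_torque": joint torques, N m; "tool_pos": TCP position; "eef_rot": TCP orientation; "contact_force": force on the tool from outside, world axes, zero at the start; "moment": the same for the moment, N m; "opening": opening from 0.0 (shut) to 1.0 (fully open); "finger_force": force on a finger pad.
Only numpy, scipy, OpenCV 4.12 (cv2) and the standard library are available. Lean on these libraries where they do the work, as an engineer would, in place of code of your own. Each camera call takes 0.05 s, during which the arm holds its last target. There are 200 camera calls.

## Working session

There is one attempt and no reset: what is moved stays moved. The work goes in short steps, Python scripts to look and compute and a shell command to move; the robot and the scene stay as the last step left them, time stands still between calls to the robot, and variables do not carry over. Pictures are saved under pics/ and viewed, at most 17 in all, crops included, and the job is handed in when it is done.

```bash
ls; mkdir -p pics; python3 - <<'E'
from plant import r,eyes,nets
import cv2,numpy as np
s=r.get_state();print({k:np.round(v,3).tolist() for k,v in s.items()})
for n in("scene","top"):
    p,d=eyes.snapshot(n);cv2.imwrite(f"pics/{n}0.png",p);np.save(f"pics/{n}0.npy",d)
    for q in ["tin_1_mid","tin_3_mid","tin_4_mid","tin_6_mid","saddle","pointer","mark","scale","crate","board","jar_mid","bowl","cup","brush"]:
        print(n,q,[(np.round(np.array(x['position'])*[640,400]).tolist(),round(x['confidence'],2)) for x in nets.place_of(n,q)][:4])
for n in("scene","top"): 
    c=eyes.camera_info(n);print(n,np.round(c['K'],1).tolist(),np.round(c['world_to_cam'],3).tolist())
print(eyes.camera_info("wrist"))
E
```

```text
pics
{'clock': 0.0, 'q': [-1.129, 0.69, -0.194, 1.566, 0.157, 0.903, -0.215], 'qd': [-0.001, -0.0, 0.003, -0.001, 0.002, -0.001, -0.001], 'joint_torque': [0.0, -52.756, -1.267, -15.343, -0.053, 0.007, 0.0], 'tool_pos': [0.248, 0.573, 0.238], 'eef_rot': [0.202, 0.979, -0.001, -0.0], 'contact_force': [0.765, -0.436, -0.761], 'moment': [0.009, 0.024, 0.023], 'finger_force': 0.0, 'opening': 0.997}
scene tin_1_mid []
scene tin_3_mid []
scene tin_4_mid [([408.0, 180.0], 0.9), ([387.0, 152.0], 0.58)]
scene tin_6_mid [([426.0, 248.0], 0.88), ([398.0, 206.0], 0.81), ([316.0, 289.0], 0.32)]
scene saddle [([299.0, 209.0], 0.53)]
scene pointer [([322.0, 229.0], 0.53), ([240.0, 337.0], 0.21)]
scene mark [([322.0, 240.0], 0.82), ([400.0, 205.0], 0.29)]
scene scale [([317.0, 291.0], 0.69), ([381.0, 192.0], 0.44)]
scene crate [([209.0, 271.0], 0.75)]
scene board [([383.0, 207.0], 0.61)]
scene jar_mid [([190.0, 280.0], 0.78)]
scene bowl [([242.0, 340.0], 0.86), ([398.0, 207.0], 0.22)]
scene cup [([400.0, 282.0], 0.9)]
scene brush [([269.0, 225.0], 0.77)]
top tin_1_mid [([266.0, 157.0], 0.72), ([187.0
[... 763 characters left out ...]
]]
top [[475.3, 0.0, 320.5], [0.0, 475.3, 210.1], [0.0, 0.0, 1.0]] [[0.008, -1.0, 0.011, -0.001], [-0.992, -0.009, -0.127, 0.589], [0.127, -0.01, -0.992, 1.403], [0.0, 0.0, 0.0, 1.0]]
{'K': array([[296.2308267 ,   0.        , 322.34316175],
       [  0.        , 296.2308267 , 201.85062286],
       [  0.        ,   0.        ,   1.        ]]), 'T_tool_cam': array([[ 3.87193574e-04, -9.53338767e-01, -3.01902377e-01,
         7.98697590e-02],
       [ 9.99999903e-01,  3.05663988e-04,  3.17295306e-04,
        -7.08541306e-04],
       [-2.10209231e-04, -3.01902471e-01,  9.53338793e-01,
        -1.47192169e-01],
       [ 0.00000000e+00,  0.00000000e+00,  0.00000000e+00,
         1.00000000e+00]])}
```

View pics/top0.png

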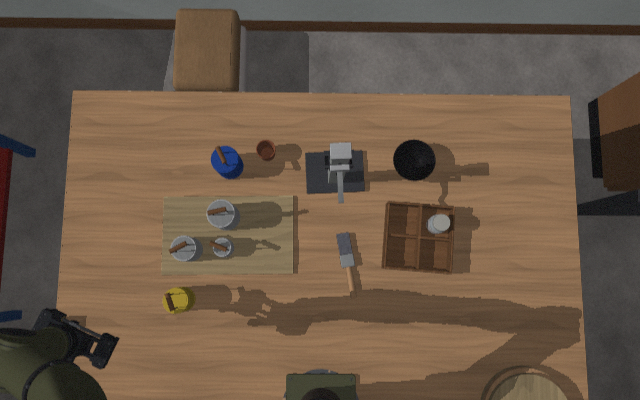

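View pics/scene0.png

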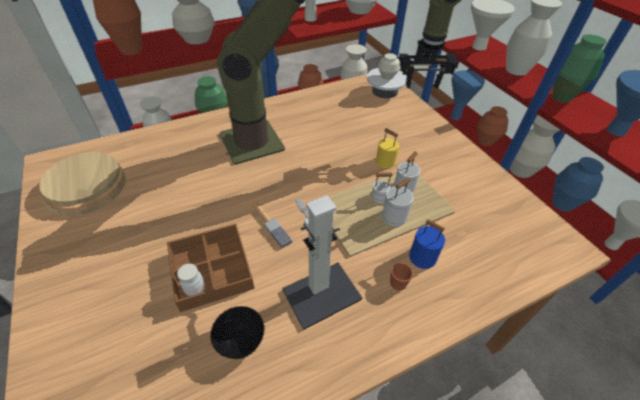

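The top view shows a blue tin (227,160), a yellow tin (177,300) and three metal tins on the board: (184,249), (221,247) and (221,214). The blue and yellow ones stand off the board and are the look-alikes. The hook is at about (340,195), and the jar sits in a crate cell at (438,224). Next I'll measure heights and widths and confirm with a crop.

```bash
cat > h.py <<'E'
from plant import r,eyes,nets
import cv2,numpy as np
from scipy.spatial.transform import Rotation as R
def cloud(n):
    s=r.get_state();p,d=eyes.snapshot(n);c=eyes.camera_info(n);K=c['K']
    if n=="wrist":
        T=np.eye(4);T[:3,:3]=R.from_quat(s['eef_rot']).as_matrix();T[:3,3]=s['tool_pos'];T=T@c['T_tool_cam']
    else: T=np.linalg.inv(c['world_to_cam'])
    v,u=np.mgrid[:400,:640]
    X=np.stack([(u-K[0,2])/K[0,0]*d,(v-K[1,2])/K[1,1]*d,d],-1)@T[:3,:3].T+T[:3,3]
    X[d==0]=np.nan
    return p,d,X
def st():
    s=r.get_state();e=R.from_quat(s['eef_rot']).as_matrix()
    return s['clock'],np.round(s['tool_pos'],4),np.round(np.degrees(np.arctan2(e[1,1],e[0,1])),1),np.round(s['contact_force'],1)
def bars(X,p,lo=.06,box=(.3,.7,.0,.5)):
    "brown bars above lo: centre, top z, angle of the long axis, length"
    P=p.astype(int);brown=(P[...,2]-P[...,0]>35)&(P[...,2]<190)
    m=brown&(X[...,2]>lo)&(X[...,0]>box[0])&(X[...,0]<box[1])&(X[...,1]>box[2])&(X[...,1]<box[3])
    n,L,S,C=cv2.connectedComponentsWithStats(m.astype(np.uint8))
    for i in range(1,n):
        if S[i,4]<12: continue
        Q=X[L==i];zt=np.percentile(Q[:,2],85);Q=Q[Q[:,2]>zt-.012]
        c,sz,a=cv2.minAreaRect((Q[:,:2]*1000).astype(np.float32))
        w,v=np.linalg.eigh(np.cov(Q[:,:2].T));v=v[:,1]
        print("bar px",C[i].round(),"n",S[i,4],"c",np.round(c,1),"mean",np.round(Q[:,:2].mean(0)*1000,1),"ztop",round(zt*1000,1),"ang",round(np.degrees(np.arctan2(v[1],v[0]))%180,1),"size",np.round(sz,0))
E
python3 - <<'E'
from h import *
p,d,X=cloud("top")
bars(X,p)
for q,(u,v) in dict(board=(270,255),boardcorner=(164,198),c2=(293,272),crate1=(400,220),cratewall=(419,205),hook=(340,195),foot=(315,160)).items(): print(q,np.round(X[v,u]*1000))
# lids
m=(X[...,2]>.05)&(X[...,0]>.35)&(X[...,0]<.65)&(X[...,1]>.05)&(X[...,1]<.45)
n,L,S,C=cv2.connectedComponentsWithStats(m.astype(np.uint8))
for i in range(1,n):
    if S[i,4]>20:
        Q=X[L==i];h,e=np.histogram(Q[:,2],bins=np.arange(.05,.2,.006));print(C[i].round(),S[i],np.round(np.ptp(Q,axis=0),3),h.tolist())
# hook
m=(X[...,2]>.2)&(X[...,2]<.4);m[:,:290]=0;m[:,380:]=0;m[:120]=0;m[225:]=0
v,u=np.nonzero(m)
for vv in range(v.min(),v.max()+1,4):
    k=m[vv];Q=X[vv][k]
    if len(Q):print(vv,np.round(np.median(Q,0)*1000),len(Q),np.round(1000*np.array([Q[:,1].min(),Q[:,1].max()])))
m=(X[...,2]>.04)&(X[...,2]<.06);m[:,:375]=0;m[:,465:]=0;m[:190]=0;m[280:]=0
Q=X[m][:,:2]*1000;print("crate rim",cv2.minAreaRect(Q.astype(np.float32)))
cv2.imwrite("pics/crop.png",cv2.resize(p[140:320,150:310],None,fx=3.3,fy=3.3,interpolation=cv2.INTER_CUBIC))
E
```

```text
bar px [216. 210.] n 63 c [569.  292.7] mean [568.8 292. ] ztop 174.2 ang 102.4 size [11. 48.]
bar px [177. 247.] n 64 c [468.4 400. ] mean [468.4 399.3] ztop 157.7 ang 118.7 size [11. 49.]
bar px [217. 246.] n 64 c [474.4 295.1] mean [474.1 295.8] ztop 125.4 ang 69.7 size [48. 12.]
bar px [177. 298.] n 422 c [327.5 417.2] mean [326.6 413.4] ztop 89.5 ang 81.1 size [55. 72.]
board [453. 157.  14.]
boardcorner [625. 485.  19.]
c2 [403.  87.   6.]
crate1 [ 565. -242.    7.]
cratewall [ 605. -290.   58.]
hook [601. -43. 255.]
foot [750.  23.  13.]
[222. 214.] [206 200  33  30 739] [0.08  0.083 0.127] [10, 9, 11, 9, 9, 10, 10, 7, 17, 74, 374, 96, 3, 1, 0, 1, 0, 0, 5, 45, 44, 4, 0, 0, 0]
[185. 249.] [169 236  31  26 617] [0.073 0.073 0.109] [12, 13, 14, 9, 4, 21, 21, 235, 178, 9, 2, 0, 0, 1, 0, 2, 22, 65, 9, 0, 0, 0, 0, 0, 0]
[221. 247.] [209 238  24  19 321] [0.053 0.055 0.08 ] [11, 39, 140, 37, 1, 2, 0, 0, 0, 0, 5, 44, 37, 5, 0, 0, 0, 0, 0, 0, 0, 0, 0, 0, 0]
[177. 289.] [170 288  15   2  26] [0.004 0.033 0.036] [1, 2, 0, 1, 4, 12, 6, 0, 0, 0, 0, 0, 0, 0, 0, 0, 0, 0, 0, 0, 0, 0, 0, 0, 0]
143 [712. -38. 353.] 21 [-62. -14.]
147 [702. -38. 353.] 21 [-62. -14.]
151 [693. -34. 352.] 30 [-76.  -1.]
155 [683. -37. 353.] 24 [-64. -11.]
159 [675. -33. 346.] 27 [-73.  -4.]
163 [678. -36. 290.] 27 [-73.  -4.]
167 [669. -35. 282.] 28 [-73.  -1.]
171 [661. -40. 273.] 19 [-63. -16.]
175 [652. -41. 263.] 6 [-48. -35.]
179 [642. -41. 262.] 6 [-48. -35.]
183 [631. -41. 262.] 6 [-48. -35.]
187 [621. -43. 262.] 5 [-48. -38.]
191 [612. -43. 257.] 5 [-48. -38.]
195 [602. -43. 252.] 5 [-48. -38.]
199 [590. -44. 261.] 6 [-50. -38.]
203 [580. -46. 259.] 5 [-51. -40.]
crate rim ((509.3289489746094, -290.6955871582031), (203.84103393554688, 202.78610229492188), 85.46078491210938)
```

View pics/crop.png

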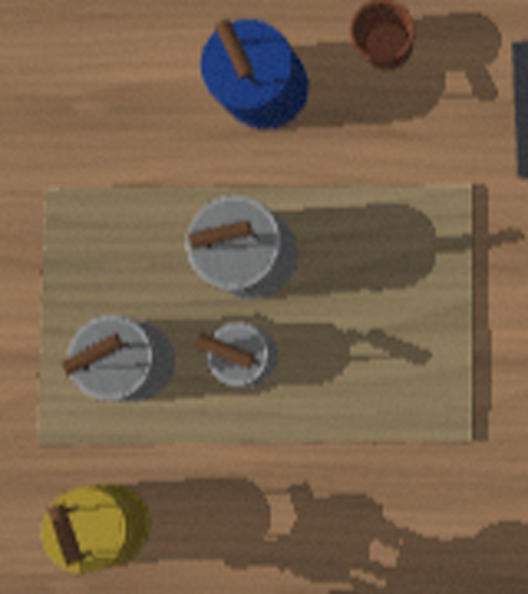

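The crop confirms three grey tins on the board:
- **Smallest:** (474,295), bar top 125 mm.
- **74 mm size:** (468,400), bar top 158 mm.
- **82 mm size:** (569,292), bar top 174 mm.

The heights match, so tin_3 is absent. Blue (227,160) and yellow (177,300) are not meant. I'll start with the smallest tin.

```bash
python3 -m pendant '[{"claw":0.85,"dx":28,"dy":-35,"dz":0,"twist":0.05},{"claw":0.85,"dx":57,"dy":-70,"dz":0,"twist":0.05},{"claw":0.85,"dx":85,"dy":-105,"dz":0,"twist":0.05},{"claw":0.85,"dx":113,"dy":-140,"dz":0,"twist":0.05},{"claw":0.85,"dx":142,"dy":-175,"dz":0,"twist":0.05},{"claw":0.85,"dx":170,"dy":-210,"dz":0,"twist":0.05},{"claw":0.85,"dx":200,"dy":-245,"dz":0,"twist":0.05},{"claw":0.85,"dx":226,"dy":-278,"dz":0,"twist":0.05}]' 25
python3 -m pendant '[{"claw":0.85,"dx":0,"dy":0,"dz":0,"twist":0},{"claw":0.85,"dx":0,"dy":0,"dz":0,"twist":0}]'
python3 - <<'E'
from h import *
print(st()); p,d,X=cloud("wrist"); cv2.imwrite("pics/w1.png",p); bars(X,p)
E
```

```text
clock: 2.35
tool_pos: [0.4754, 0.2938, 0.2389]
eef_rot: [0.178, 0.984, 0.0, 0.0]
contact_force: [1.8, 0.8, -0.1]
opening: 0.85
finger_force: 0.0
clock: 2.55
tool_pos: [0.4745, 0.295, 0.2387]
eef_rot: [0.179, 0.984, 0.0, -0.0]
contact_force: [-1.4, 0.4, -0.0]
opening: 0.853
finger_force: 0.0
(2.55, array([0.4745, 0.295 , 0.2387]), np.float64(69.3), array([-1.4,  0.4, -0. ]))
bar px [373.  18.] n 470 c [342.1 398.6] mean [342.  394.9] ztop 82.2 ang 50.2 size [55. 13.]
bar px [389.   2.] n 17 c [337.2 408.2] mean [337.4 408. ] ztop 86.9 ang 109.0 size [2. 8.]
bar px [442. 154.] n 1167 c [465.5 398. ] mean [464.1 397.9] ztop 156.2 ang 119.1 size [14. 50.]
bar px [321. 194.] n 793 c [471.1 294.9] mean [470.1 295.1] ztop 124.2 ang 68.9 size [50. 14.]
bar px [217. 260.] n 129 c [443.9 248.6] mean [443.9 248.6] ztop 281.5 ang 86.7 size [1. 3.]
bar px [431. 262.] n 145 c [474.3 346.8] mean [480.8 348.8] ztop 283.6 ang 14.2 size [18.  2.]
bar px [ 39. 264.] n 32 c [411.1 229.6] mean [410.9 229. ] ztop 310.0 ang 74.9 size [5. 1.]
bar px [526. 268.] n 241 c [465.5 365.1] mean [462.4 362.7] ztop 
[... 270 characters left out ...]
6.1] ztop 316.3 ang 44.0 size [3. 0.]
bar px [370. 298.] n 350 c [509.1 314.5] mean [550.6 307.3] ztop 172.2 ang 174.8 size [ 30. 112.]
bar px [158. 320.] n 728 c [436.3 262.1] mean [434.6 262.2] ztop 323.6 ang 159.1 size [ 4. 17.]
bar px [490. 321.] n 917 c [467.3 344.2] mean [465.2 345.1] ztop 324.5 ang 159.4 size [ 4. 17.]
bar px [399. 304.] n 17 c [455.8 323.9] mean [455.9 324. ] ztop 315.9 ang 67.2 size [4. 1.]
bar px [290. 304.] n 114 c [444.6 294.6] mean [445.1 295.6] ztop 316.7 ang 70.1 size [25.  2.]
bar px [459. 373.] n 3560 c [464.6 327.9] mean [467.4 331.9] ztop 332.0 ang 69.4 size [83.  8.]
bar px [256. 379.] n 17 c [446. 290.] mean [446.1 289.9] ztop 337.6 ang 78.2 size [3. 2.]
```

View pics/w1.png

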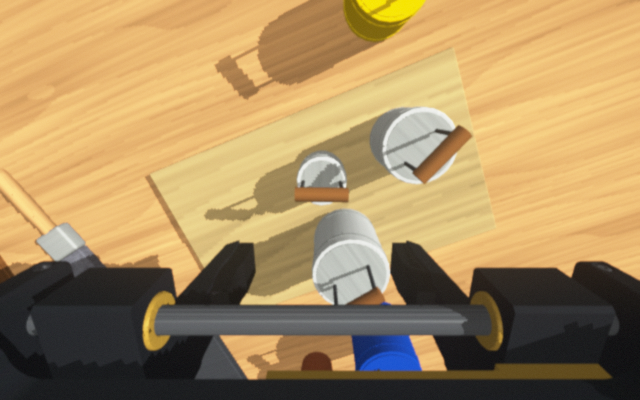

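The wrist view shows the small tin's bar centred at (321,194) and in line with the jaws, with the next tin at (420,150) and the largest at (350,270). I'll descend and grip.

```bash
python3 -m pendant '[{"claw":0.85,"dx":-2,"dy":0,"dz":-40,"twist":0},{"claw":0.85,"dx":-2,"dy":0,"dz":-80,"twist":0},{"claw":0.85,"dx":-2,"dy":0,"dz":-105,"twist":0},{"claw":0.85,"dx":-2,"dy":0,"dz":-120,"twist":0},{"claw":0.85,"dx":-2,"dy":0,"dz":-135,"twist":0},{"claw":0.85,"dx":-2,"dy":0,"dz":-135,"twist":0}]'
python3 -m pendant '[{"claw":0.4,"dx":0,"dy":0,"dz":0,"twist":0},{"claw":0.4,"dx":0,"dy":0,"dz":0,"twist":0},{"claw":0.4,"dx":0,"dy":0,"dz":0,"twist":0},{"claw":0.4,"dx":0,"dy":0,"dz":0,"twist":0},{"claw":0.4,"dx":0,"dy":0,"dz":0,"twist":0},{"claw":0.4,"dx":0,"dy":0,"dz":0,"twist":0}]' 25
```

```text
clock: 3.2
tool_pos: [0.4693, 0.2973, 0.1021]
eef_rot: [0.176, 0.984, -0.001, -0.002]
contact_force: [-0.7, -0.9, 0.1]
opening: 0.851
finger_force: 0.0
clock: 3.8
tool_pos: [0.4723, 0.296, 0.1045]
eef_rot: [0.178, 0.984, 0.001, 0.0]
contact_force: [-0.9, -0.5, 6.3]
opening: 0.562
finger_force: 24.9
```

```bash
python3 -m pendant '[{"claw":0.4,"dx":0,"dy":0,"dz":30,"twist":0},{"claw":0.4,"dx":0,"dy":0,"dz":75,"twist":0},{"claw":0.4,"dx":0,"dy":0,"dz":120,"twist":0.1},{"claw":0.4,"dx":0,"dy":0,"dz":160,"twist":0.2},{"claw":0.4,"dx":0,"dy":0,"dz":175,"twist":0.3},{"claw":0.4,"dx":0,"dy":0,"dz":175,"twist":0.43},{"claw":0.4,"dx":0,"dy":0,"dz":175,"twist":0.43},{"claw":0.4,"dx":0,"dy":0,"dz":175,"twist":0.43}]'
python3 - <<'E'
from h import *
p,d,X=cloud("top");bars(X,p,lo=.1)
import time
for i in range(6): print(st()); eyes.snapshot("wrist")
E
```

```text
clock: 4.6
tool_pos: [0.4714, 0.2952, 0.2781]
eef_rot: [-0.034, 0.999, -0.0, -0.001]
contact_force: [0.1, -0.3, -1.4]
opening: 0.566
finger_force: 25.0
bar px [216. 210.] n 67 c [568.9 292.6] mean [568.8 291.9] ztop 173.2 ang 103.5 size [11. 50.]
bar px [168. 302.] n 62 c [320.5 417.6] mean [320.3 418.9] ztop 145.5 ang 23.2 size [48. 15.]
(4.65, array([0.4714, 0.2952, 0.278 ]), np.float64(94.0), array([ 0.1,  1. , -2.2]))
(4.7, array([0.4715, 0.2954, 0.278 ]), np.float64(94.0), array([-0.6,  1.1, -2.3]))
(4.75, array([0.4715, 0.2955, 0.278 ]), np.float64(94.0), array([-0.4,  0.2, -1.8]))
(4.8, array([0.4716, 0.2956, 0.2781]), np.float64(94.1), array([-0.6, -0.4, -1.6]))
(4.85, array([0.4716, 0.2957, 0.2783]), np.float64(94.1), array([-0.8,  0.4, -1.9]))
(4.9, array([0.4717, 0.2958, 0.2784]), np.float64(94.1), array([-0.2,  0.5, -1.3]))
```

```bash
python3 -m pendant '[{"claw":0.4,"dx":5,"dy":-25,"dz":0,"twist":0},{"claw":0.4,"dx":15,"dy":-70,"dz":0,"twist":0},{"claw":0.4,"dx":25,"dy":-118,"dz":0,"twist":0},{"claw":0.4,"dx":35,"dy":-166,"dz":0,"twist":0},{"claw":0.4,"dx":45,"dy":-214,"dz":0,"twist":0},{"claw":0.4,"dx":55,"dy":-262,"dz":0,"twist":0},{"claw":0.4,"dx":65,"dy":-305,"dz":0,"twist":0},{"claw":0.4,"dx":70,"dy":-330,"dz":0,"twist":0}]'
python3 -m pendant '[{"claw":0.4,"dx":3,"dy":-12,"dz":0,"twist":0},{"claw":0.4,"dx":3,"dy":-12,"dz":0,"twist":0},{"claw":0.4,"dx":3,"dy":-12,"dz":0,"twist":0},{"claw":0.4,"dx":3,"dy":-12,"dz":0,"twist":0}]'
python3 - <<'E'
from h import *
print(st()); p,d,X=cloud("wrist"); cv2.imwrite("pics/w2.png",p); bars(X,p,.2,(.4,.7,-.2,.2))
p,d,X=cloud("top");bars(X,p,.2,(.4,.7,-.2,.2))
for n in("top","scene"):
    eyes.snapshot(n)
    for q in("saddle","tin_1_mid","pointer","mark"):print(n,q,[(np.round(np.array(x['position'])*[640,400],1).tolist(),round(x['confidence'],2)) for x in nets.place_of(n,q)][:2])
p,d,X=cloud("scene");cv2.imwrite("pics/s2.png",cv2.resize(p[140:320,220:440],None,fx=3,fy=3,interpolation=cv2.INTER_CUBIC))
E
```

```text
clock: 5.75
tool_pos: [0.5422, -0.0393, 0.2785]
eef_rot: [-0.033, 0.999, -0.001, -0.0]
contact_force: [0.3, -0.0, -1.9]
opening: 0.564
finger_force: 25.0
clock: 6.15
tool_pos: [0.5447, -0.0435, 0.2789]
eef_rot: [-0.038, 0.999, 0.001, 0.0]
contact_force: [-0.3, 0.3, -2.1]
opening: 0.564
finger_force: 25.0
(6.15, array([ 0.5447, -0.0435,  0.2789]), np.float64(94.4), array([-0.3,  0.3, -2.1]))
bar px [237. 263.] n 85 c [526.3 -81.1] mean [530.2 -82.8] ztop 322.8 ang 158.3 size [ 2. 22.]
bar px [395. 249.] n 59 c [529.5  -6.1] mean [529.3  -5.9] ztop 301.0 ang 90.5 size [1. 2.]
bar px [322. 272.] n 2738 c [543.5 -43.4] mean [542.1 -43.7] ztop 298.8 ang 93.4 size [14. 50.]
bar px [ 49. 274.] n 135 c [ 521. -124.] mean [ 518.  -126.6] ztop 354.3 ang 32.4 size [17.  7.]
bar px [594. 271.] n 127 c [508.1  32.3] mean [505.1  34.5] ztop 353.3 ang 153.5 size [ 7. 16.]
bar px [198. 268.] n 37 c [511.7 -81.9] mean [511.8 -82.3] ztop 350.4 ang 93.9 size [1. 7.]
bar px [420. 278.] n 41 c [521.4  -8.8] mean [526.6  -5.2] ztop 325.0 ang 31.9 size [20.  1.]
bar px [467. 269.] n 97 c [506.2  -2.3] mean
[... 172 characters left out ...]
518.5 -13.9] mean [515.8 -14. ] ztop 364.8 ang 4.5 size [18.  3.]
bar px [ 93. 300.] n 24 c [ 517.9 -106.7] mean [ 515.1 -103.6] ztop 365.7 ang 130.1 size [ 1. 16.]
bar px [278. 334.] n 23 c [523. -57.] mean [523.2 -57. ] ztop 361.7 ang 90.2 size [6. 2.]
bar px [373. 334.] n 25 c [521.4 -31.5] mean [521.4 -31.7] ztop 361.6 ang 94.5 size [1. 6.]
bar px [402. 373.] n 3926 c [523.7 -29.9] mean [523.2 -25.7] ztop 372.4 ang 93.9 size [13. 83.]
top saddle []
top tin_1_mid []
top pointer [([227.3, 238.9], 0.48)]
top mark [([336.1, 164.2], 0.87)]
scene saddle [([300.2, 213.9], 0.67)]
scene tin_1_mid []
scene pointer [([323.2, 230.6], 0.68)]
scene mark [([321.8, 241.2], 0.86), ([401.1, 283.5], 0.15)]
```

View pics/s2.png

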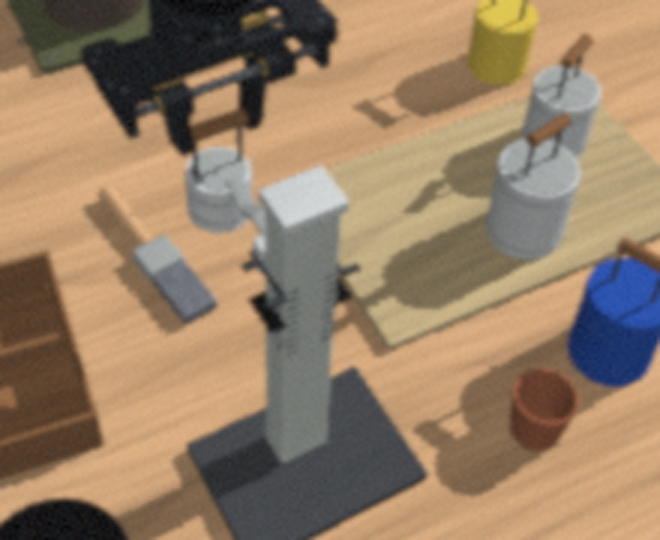

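View pics/w2.png

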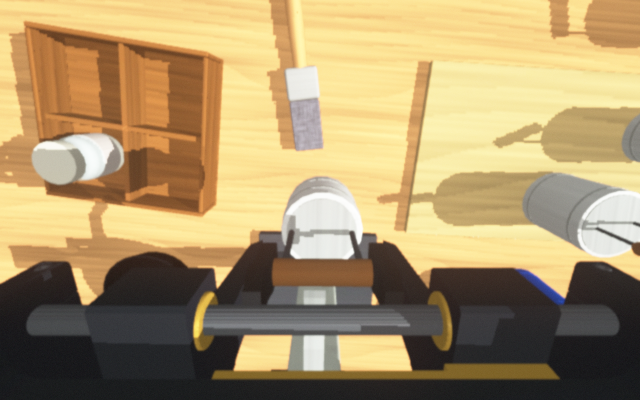

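The scene crop shows the tin held level just before the hook, with the pointer at its unloaded height above the black mark. In the wrist view the bar at (322,272) is centred over the hook's tip at (317,290). I'll thread it on now.

```bash
python3 -m pendant '[{"claw":0.4,"dx":0,"dy":0,"dz":-8,"twist":0},{"claw":0.4,"dx":10,"dy":0,"dz":-8,"twist":0},{"claw":0.4,"dx":22,"dy":0,"dz":-8,"twist":0},{"claw":0.4,"dx":34,"dy":0,"dz":-8,"twist":0},{"claw":0.4,"dx":46,"dy":0,"dz":-8,"twist":0},{"claw":0.4,"dx":56,"dy":0,"dz":-8,"twist":0},{"claw":0.4,"dx":56,"dy":0,"dz":-8,"twist":0},{"claw":0.4,"dx":56,"dy":0,"dz":-8,"twist":0}]'
python3 -m pendant '[{"claw":0.4,"dx":0,"dy":0,"dz":-6,"twist":0},{"claw":0.4,"dx":0,"dy":0,"dz":-12,"twist":0},{"claw":0.4,"dx":0,"dy":0,"dz":-17,"twist":0},{"claw":0.4,"dx":0,"dy":0,"dz":-17,"twist":0},{"claw":0.4,"dx":0,"dy":0,"dz":-17,"twist":0}]'
python3 - <<'E'
from h import *
print(st()); p,d,X=cloud("wrist"); cv2.imwrite("pics/w3.png",p[180:400,120:520])
p,d,X=cloud("scene");cv2.imwrite("pics/s3.png",cv2.resize(p[180:270,260:380],None,fx=5,fy=5,interpolation=cv2.INTER_CUBIC))
E
```

```text
clock: 7.6
tool_pos: [0.6008, -0.0462, 0.2703]
eef_rot: [-0.036, 0.999, 0.0, -0.0]
contact_force: [-1.1, -0.2, -1.8]
opening: 0.562
finger_force: 25.0
clock: 8.1
tool_pos: [0.6007, -0.0463, 0.2536]
eef_rot: [-0.036, 0.999, 0.0, -0.0]
contact_force: [0.8, 1.0, -2.3]
opening: 0.562
finger_force: 25.0
(8.1, array([ 0.6007, -0.0463,  0.2536]), np.float64(94.1), array([ 0.8,  1. , -2.3]))
```

View pics/w3.png

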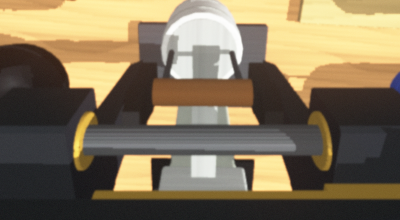

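In the wrist crop the strap passes centrally under the bar, with its tip at about (205,55) inside the window. Lowering onto the seat.

```bash
python3 -m pendant '[{"claw":0.4,"dx":0,"dy":2,"dz":-5,"twist":0},{"claw":0.4,"dx":0,"dy":2,"dz":-10,"twist":0},{"claw":0.4,"dx":0,"dy":2,"dz":-15,"twist":0},{"claw":0.4,"dx":0,"dy":2,"dz":-15,"twist":0},{"claw":0.4,"dx":0,"dy":2,"dz":-15,"twist":0}]'
python3 - <<'E'
from h import *
f=[]
for i in range(4): f.append(st()[3]); eyes.snapshot("wrist")
print(np.mean(f,0))
E
python3 -m pendant '[{"claw":0.4,"dx":0,"dy":0,"dz":-5,"twist":0},{"claw":0.4,"dx":0,"dy":0,"dz":-10,"twist":0},{"claw":0.4,"dx":0,"dy":0,"dz":-15,"twist":0},{"claw":0.4,"dx":0,"dy":0,"dz":-20,"twist":0},{"claw":0.4,"dx":0,"dy":0,"dz":-20,"twist":0},{"claw":0.4,"dx":0,"dy":0,"dz":-20,"twist":0}]'
python3 - <<'E'
from h import *
f=[]
for i in range(4): f.append(st()[3]); eyes.snapshot("wrist")
print(np.mean(f,0))
E
```

```text
clock: 8.7
tool_pos: [0.6007, -0.0443, 0.2385]
eef_rot: [-0.036, 0.999, 0.0, -0.0]
contact_force: [0.8, 1.1, -1.0]
opening: 0.562
finger_force: 25.0
[ 0.275  0.175 -1.375]
clock: 9.5
tool_pos: [0.6011, -0.0442, 0.2187]
eef_rot: [-0.036, 0.999, 0.0, 0.0]
contact_force: [1.3, -0.6, 0.5]
opening: 0.562
finger_force: 25.0
[ 1.825 -0.2   -0.1  ]
```

```bash
python3 -m pendant '[{"claw":0.65,"dx":0,"dy":0,"dz":0,"twist":0},{"claw":0.75,"dx":0,"dy":0,"dz":0,"twist":0},{"claw":0.9,"dx":0,"dy":0,"dz":0,"twist":0},{"claw":0.9,"dx":0,"dy":0,"dz":0,"twist":0},{"claw":0.9,"dx":0,"dy":0,"dz":0,"twist":0},{"claw":0.9,"dx":0,"dy":0,"dz":10,"twist":0},{"claw":0.9,"dx":0,"dy":0,"dz":40,"twist":0},{"claw":0.9,"dx":0,"dy":0,"dz":70,"twist":0}]'
python3 -m pendant '[{"claw":0.9,"dx":0,"dy":0,"dz":0,"twist":0},{"claw":0.9,"dx":0,"dy":0,"dz":0,"twist":0},{"claw":0.9,"dx":0,"dy":0,"dz":0,"twist":0},{"claw":0.9,"dx":0,"dy":0,"dz":0,"twist":0},{"claw":0.9,"dx":0,"dy":0,"dz":0,"twist":0},{"claw":0.9,"dx":0,"dy":0,"dz":0,"twist":0},{"claw":0.9,"dx":0,"dy":0,"dz":0,"twist":0},{"claw":0.9,"dx":0,"dy":0,"dz":0,"twist":0}]'
python3 -m pendant '[{"claw":0.9,"dx":0,"dy":0,"dz":0,"twist":0},{"claw":0.9,"dx":0,"dy":0,"dz":0,"twist":0},{"claw":0.9,"dx":0,"dy":0,"dz":0,"twist":0},{"claw":0.9,"dx":0,"dy":0,"dz":0,"twist":0},{"claw":0.9,"dx":0,"dy":0,"dz":0,"twist":0},{"claw":0.9,"dx":0,"dy":0,"dz":0,"twist":0},{"claw":0.9,"dx":0,"dy":0,"dz":0,"twist":0},{"claw":0.9,"dx":0,"dy":0,"dz":0,"twist":0}]'
cat >> h.py <<'E'
def weigh(tag,box=(.55,.65,-.1,.02),lo=.15):
    print(st()); p,d,X=cloud("wrist"); cv2.imwrite(f"pics/w_{tag}.png",p)
    P=X.copy();P[P[...,2]>.262]=np.nan; bars(P,p,lo,box)
    p,d,X=cloud("scene");cv2.imwrite(f"pics/s_{tag}.png",cv2.resize(p[180:270,250:400],None,fx=5,fy=5,interpolation=cv2.INTER_CUBIC))
    print(np.round(X[180:270,280:350][(X[180:270,280:350,2]>.1)].max(0),3)); bars(X,p,lo,box)
    for q in("saddle","pointer","mark"):print(q,[(np.round(np.array(x['position'])*[640,400],1).tolist(),round(x['confidence'],2)) for x in nets.place_of("scene",q)][:2])
E
python3 -c "
from h import *
weigh('a')"
```

```text
clock: 10.5
tool_pos: [0.6005, -0.0442, 0.2898]
eef_rot: [-0.036, 0.999, 0.0, -0.001]
contact_force: [0.0, -1.2, -0.0]
opening: 0.903
finger_force: 0.0
clock: 11.3
tool_pos: [0.6008, -0.0442, 0.2886]
eef_rot: [-0.036, 0.999, 0.0, -0.0]
contact_force: [0.2, 0.8, -0.6]
opening: 0.898
finger_force: 0.0
clock: 12.1
tool_pos: [0.6009, -0.0442, 0.2887]
eef_rot: [-0.036, 0.999, 0.0, -0.0]
contact_force: [-0.4, -0.1, 1.0]
opening: 0.901
finger_force: 0.0
(12.1, array([ 0.6009, -0.0442,  0.2887]), np.float64(94.1), array([-0.4, -0.1,  1. ]))
bar px [317. 218.] n 537 c [602.4 -44.2] mean [598.  -48.5] ztop 235.3 ang 98.5 size [16. 50.]
bar px [343. 230.] n 58 c [605.3 -28.5] mean [605.6 -28.1] ztop 235.3 ang 96.7 size [ 4. 19.]
[0.72  0.013 0.391]
bar px [281. 117.] n 47 c [604.2 -80.8] mean [602.  -79.9] ztop 552.0 ang 161.1 size [ 2. 19.]
bar px [317. 156.] n 38 c [602.6  -9.2] mean [586.7   5.5] ztop 384.4 ang 129.6 size [16. 63.]
bar px [316. 186.] n 21 c [592.   -3.1] mean [592.4  -2.9] ztop 313.5 ang 26.3 size [3. 1.]
bar px [300. 215.] n 90 c [602.5 -48. ] mean [608.1 -50.1] ztop 235.0 ang 91.9 size [22. 41.]
saddle [([299.7, 217.0], 0.74)]
pointer [([322.1, 236.9], 0.72)]
mark [([323.4, 241.9], 0.88), ([298.5, 217.2], 0.54)]
```

View pics/s_a.png

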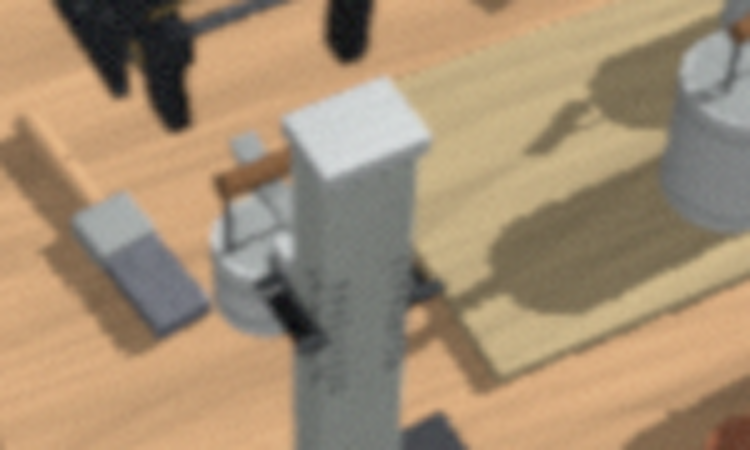

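The pointer sits at or just above the mark. The bar top is at 234 mm, which means 31 mm of sink (matching the 1.8 N measured), so it is under 38 mm and the tin is short. It goes back on the board.

```bash
python3 -m pendant '[{"claw":0.9,"dx":0,"dy":0,"dz":0,"twist":0},{"claw":0.9,"dx":0,"dy":0,"dz":0,"twist":0},{"claw":0.9,"dx":0,"dy":0,"dz":0,"twist":0},{"claw":0.9,"dx":0,"dy":0,"dz":0,"twist":0},{"claw":0.9,"dx":1,"dy":0,"dz":-30,"twist":0},{"claw":0.9,"dx":1,"dy":0,"dz":-55,"twist":0},{"claw":0.9,"dx":1,"dy":0,"dz":-73,"twist":0},{"claw":0.9,"dx":1,"dy":0,"dz":-73,"twist":0}]'
python3 -m pendant '[{"claw":0.4,"dx":0,"dy":0,"dz":0,"twist":0},{"claw":0.4,"dx":0,"dy":0,"dz":0,"twist":0},{"claw":0.4,"dx":0,"dy":0,"dz":0,"twist":0},{"claw":0.4,"dx":0,"dy":0,"dz":0,"twist":0},{"claw":0.4,"dx":0,"dy":0,"dz":0,"twist":0},{"claw":0.4,"dx":0,"dy":0,"dz":0,"twist":0}]' 25
python3 -m pendant '[{"claw":0.4,"dx":0,"dy":0,"dz":8,"twist":0},{"claw":0.4,"dx":0,"dy":0,"dz":16,"twist":0},{"claw":0.4,"dx":0,"dy":0,"dz":24,"twist":0},{"claw":0.4,"dx":0,"dy":0,"dz":33,"twist":0},{"claw":0.4,"dx":0,"dy":0,"dz":42,"twist":0},{"claw":0.4,"dx":0,"dy":0,"dz":50,"twist":0},{"claw":0.4,"dx":0,"dy":0,"dz":55,"twist":0},{"claw":0.4,"dx":0,"dy":0,"dz":55,"twist":0}]'
```

```text
clock: 13.15
tool_pos: [0.6001, -0.0444, 0.2133]
eef_rot: [-0.036, 0.999, 0.0, -0.003]
contact_force: [-1.1, -0.3, 0.7]
opening: 0.905
finger_force: 0.0
clock: 13.75
tool_pos: [0.6023, -0.0442, 0.2161]
eef_rot: [-0.036, 0.999, 0.0, 0.001]
contact_force: [1.5, -0.6, 1.1]
opening: 0.565
finger_force: 25.0
clock: 14.55
tool_pos: [0.6023, -0.0442, 0.2716]
eef_rot: [-0.036, 0.999, 0.0, 0.001]
contact_force: [-0.7, 0.4, -2.5]
opening: 0.566
finger_force: 25.0
```

```bash
python3 -m pendant '[{"claw":0.4,"dx":-10,"dy":0,"dz":0,"twist":0},{"claw":0.4,"dx":-22,"dy":0,"dz":0,"twist":0},{"claw":0.4,"dx":-34,"dy":0,"dz":0,"twist":0},{"claw":0.4,"dx":-46,"dy":0,"dz":0,"twist":0},{"claw":0.4,"dx":-58,"dy":0,"dz":0,"twist":0},{"claw":0.4,"dx":-70,"dy":10,"dz":10,"twist":0},{"claw":0.4,"dx":-80,"dy":40,"dz":10,"twist":0},{"claw":0.4,"dx":-90,"dy":80,"dz":10,"twist":0}]'
python3 -m pendant '[{"claw":0.4,"dx":-5,"dy":40,"dz":0,"twist":-0.1},{"claw":0.4,"dx":-10,"dy":80,"dz":0,"twist":-0.2},{"claw":0.4,"dx":-15,"dy":120,"dz":0,"twist":-0.3},{"claw":0.4,"dx":-22,"dy":160,"dz":0,"twist":-0.43},{"claw":0.4,"dx":-29,"dy":200,"dz":0,"twist":-0.43},{"claw":0.4,"dx":-36,"dy":235,"dz":0,"twist":-0.43},{"claw":0.4,"dx":-40,"dy":260,"dz":0,"twist":-0.43},{"claw":0.4,"dx":-40,"dy":260,"dz":0,"twist":-0.43}]'
python3 - <<'E'
from h import *
print(st());p,d,X=cloud("wrist");X[X[...,2]>.22]=np.nan;cv2.imwrite("pics/w4.png",p);bars(X,p,.1)
p,d,X=cloud("top");X[X[...,2]>.22]=np.nan;bars(X,p,.1)
E
```

```text
clock: 15.35
tool_pos: [0.5116, 0.0353, 0.2814]
eef_rot: [-0.034, 0.999, -0.0, 0.0]
contact_force: [1.3, 0.0, -2.3]
opening: 0.564
finger_force: 25.0
clock: 16.15
tool_pos: [0.4692, 0.3021, 0.2815]
eef_rot: [0.174, 0.985, 0.002, -0.001]
contact_force: [0.2, -1.0, -1.4]
opening: 0.564
finger_force: 25.0
(16.15, array([0.4692, 0.3021, 0.2815]), np.float64(70.0), array([ 0.2, -1. , -1.4]))
bar px [400.   6.] n 168 c [338.1 419.9] mean [338.1 420.9] ztop 143.4 ang 48.7 size [14.  7.]
bar px [459. 135.] n 836 c [459.9 439.1] mean [458.8 438.1] ztop 156.2 ang 120.1 size [14. 50.]
bar px [337. 292.] n 397 c [566.4 286.5] mean [566. 283.] ztop 172.3 ang 96.6 size [13. 39.]
bar px [216. 210.] n 63 c [569.2 291. ] mean [568.8 291.8] ztop 173.4 ang 103.4 size [10. 47.]
bar px [168. 301.] n 62 c [319.7 418.9] mean [320.6 419. ] ztop 144.9 ang 22.2 size [48. 14.]
```

The mid tin has been nudged to about (460,439). I'll set the small tin down at (471,288).

```bash
python3 -m pendant '[{"claw":0.4,"dx":2,"dy":-12,"dz":-40,"twist":0},{"claw":0.4,"dx":2,"dy":-12,"dz":-80,"twist":0},{"claw":0.4,"dx":2,"dy":-12,"dz":-120,"twist":0},{"claw":0.4,"dx":2,"dy":-12,"dz":-150,"twist":0},{"claw":0.4,"dx":2,"dy":-12,"dz":-165,"twist":0},{"claw":0.4,"dx":2,"dy":-12,"dz":-171,"twist":0},{"claw":0.4,"dx":2,"dy":-12,"dz":-176,"twist":0},{"claw":0.4,"dx":2,"dy":-12,"dz":-176,"twist":0}]'
python3 - <<'E'
from h import *
f=[]
for i in range(4): f.append(st()[3]); eyes.snapshot("wrist")
print(np.mean(f,0),st())
E
```

```text
clock: 17.05
tool_pos: [0.4744, 0.2835, 0.1052]
eef_rot: [0.178, 0.984, 0.0, 0.0]
contact_force: [0.3, -0.2, -2.3]
opening: 0.562
finger_force: 25.0
[ 0.275 -0.15  -1.275] (17.25, array([0.4744, 0.284 , 0.1056]), np.float64(69.5), array([-0.5,  0. , -1.4]))
```

```bash
python3 -m pendant '[{"claw":0.4,"dx":0,"dy":0,"dz":-2,"twist":0},{"claw":0.4,"dx":0,"dy":0,"dz":-2,"twist":0},{"claw":0.7,"dx":0,"dy":0,"dz":-2,"twist":0},{"claw":0.85,"dx":0,"dy":0,"dz":-2,"twist":0},{"claw":0.85,"dx":0,"dy":0,"dz":-2,"twist":0},{"claw":0.85,"dx":0,"dy":0,"dz":20,"twist":0},{"claw":0.85,"dx":0,"dy":0,"dz":60,"twist":0},{"claw":0.85,"dx":0,"dy":0,"dz":105,"twist":0}]'
python3 -m pendant '[{"claw":0.85,"dx":0,"dy":20,"dz":30,"twist":0.14},{"claw":0.85,"dx":-4,"dy":60,"dz":40,"twist":0.28},{"claw":0.85,"dx":-8,"dy":100,"dz":40,"twist":0.42},{"claw":0.85,"dx":-12,"dy":130,"dz":40,"twist":0.56},{"claw":0.85,"dx":-14,"dy":150,"dz":40,"twist":0.7},{"claw":0.85,"dx":-14,"dy":154,"dz":40,"twist":0.84},{"claw":0.85,"dx":-14,"dy":154,"dz":40,"twist":0.86},{"claw":0.85,"dx":-14,"dy":154,"dz":40,"twist":0.86}]'
python3 - <<'E'
from h import *
print(st());p,d,X=cloud("wrist");X[X[...,2]>.22]=np.nan;cv2.imwrite("pics/w5.png",p);bars(X,p,.1)
p,d,X=cloud("top");X[X[...,2]>.22]=np.nan;bars(X,p,.1)
E
```

```text
clock: 18.05
tool_pos: [0.473, 0.2832, 0.2099]
eef_rot: [0.178, 0.984, -0.001, -0.001]
contact_force: [1.1, -1.3, -1.1]
opening: 0.852
finger_force: 0.0
clock: 18.85
tool_pos: [0.4601, 0.437, 0.2493]
eef_rot: [-0.247, 0.969, -0.0, -0.0]
contact_force: [0.4, -0.5, -0.5]
opening: 0.853
finger_force: 0.0
(18.85, array([0.4601, 0.437 , 0.2493]), np.float64(118.6), array([ 0.4, -0.5, -0.5]))
bar px [384.  35.] n 806 c [319.5 417.4] mean [320.6 415.4] ztop 144.2 ang 22.4 size [46. 12.]
bar px [167. 127.] n 957 c [472.6 284.1] mean [471.3 284.7] ztop 124.2 ang 68.0 size [50. 14.]
bar px [324. 206.] n 840 c [460.1 439.5] mean [459.3 438.8] ztop 156.2 ang 119.3 size [14. 49.]
bar px [110. 235.] n 1153 c [564.8 291.6] mean [563.1 292.4] ztop 172.2 ang 101.8 size [15. 51.]
bar px [216. 210.] n 68 c [569.3 292. ] mean [568.7 291.6] ztop 173.3 ang 102.8 size [11. 49.]
bar px [219. 245.] n 55 c [477.2 287.9] mean [477.9 289.6] ztop 125.5 ang 71.2 size [42. 11.]
```

View pics/w5.png

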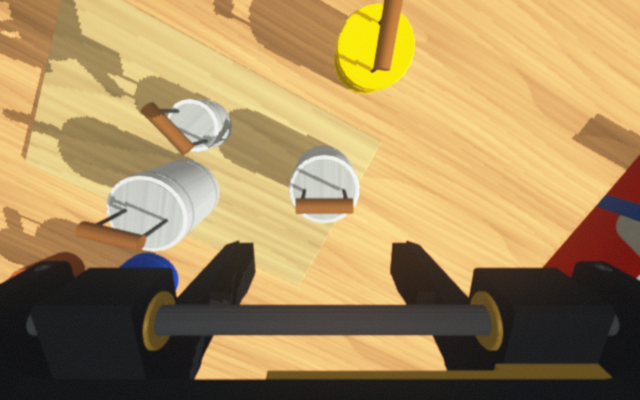

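The wrist view shows the grey mid tin upright and centred at (324,206), on the board. The small tin stands at (190,125) and the largest at (160,205). Gripping the mid tin.

```bash
python3 -m pendant '[{"claw":0.85,"dx":0,"dy":2,"dz":-35,"twist":0.01},{"claw":0.85,"dx":0,"dy":2,"dz":-70,"twist":0.01},{"claw":0.85,"dx":0,"dy":2,"dz":-95,"twist":0.01},{"claw":0.85,"dx":0,"dy":2,"dz":-113,"twist":0.01},{"claw":0.85,"dx":0,"dy":2,"dz":-113,"twist":0.01},{"claw":0.85,"dx":0,"dy":2,"dz":-113,"twist":0.01}]'
python3 -m pendant '[{"claw":0.4,"dx":0,"dy":0,"dz":0,"twist":0},{"claw":0.4,"dx":0,"dy":0,"dz":0,"twist":0},{"claw":0.4,"dx":0,"dy":0,"dz":0,"twist":0},{"claw":0.4,"dx":0,"dy":0,"dz":0,"twist":0},{"claw":0.4,"dx":0,"dy":0,"dz":0,"twist":0},{"claw":0.4,"dx":0,"dy":0,"dz":0,"twist":0}]' 25
```

```text
clock: 19.55
tool_pos: [0.4602, 0.4396, 0.1372]
eef_rot: [-0.253, 0.968, -0.0, 0.0]
contact_force: [-0.1, 0.3, 0.7]
opening: 0.847
finger_force: 0.0
clock: 20.15
tool_pos: [0.4605, 0.4399, 0.1375]
eef_rot: [-0.253, 0.967, 0.0, 0.001]
contact_force: [0.6, -1.5, 5.5]
opening: 0.563
finger_force: 25.0
```

```bash
python3 -m pendant '[{"claw":0.4,"dx":0,"dy":0,"dz":30,"twist":0},{"claw":0.4,"dx":0,"dy":0,"dz":70,"twist":0},{"claw":0.4,"dx":0,"dy":0,"dz":110,"twist":-0.1},{"claw":0.4,"dx":0,"dy":0,"dz":135,"twist":-0.2},{"claw":0.4,"dx":0,"dy":0,"dz":144,"twist":-0.3},{"claw":0.4,"dx":0,"dy":0,"dz":144,"twist":-0.44},{"claw":0.4,"dx":0,"dy":0,"dz":144,"twist":-0.44},{"claw":0.4,"dx":0,"dy":0,"dz":144,"twist":-0.44}]'
python3 - <<'E'
from h import *
f=[]
for i in range(6): f.append(st()[3]); eyes.snapshot("wrist")
print(np.mean(f,0),st())
E
python3 -m pendant '[{"claw":0.4,"dx":0,"dy":-30,"dz":0,"twist":0},{"claw":0.4,"dx":2,"dy":-75,"dz":0,"twist":0},{"claw":0.4,"dx":5,"dy":-120,"dz":0,"twist":0},{"claw":0.4,"dx":10,"dy":-165,"dz":0,"twist":0},{"claw":0.4,"dx":15,"dy":-210,"dz":0,"twist":0},{"claw":0.4,"dx":25,"dy":-255,"dz":0,"twist":0},{"claw":0.4,"dx":35,"dy":-300,"dz":0,"twist":0},{"claw":0.4,"dx":45,"dy":-345,"dz":0,"twist":0}]'
python3 -m pendant '[{"claw":0.4,"dx":10,"dy":-40,"dz":0,"twist":0},{"claw":0.4,"dx":20,"dy":-80,"dz":0,"twist":0},{"claw":0.4,"dx":30,"dy":-115,"dz":0,"twist":0},{"claw":0.4,"dx":37,"dy":-135,"dz":0,"twist":0},{"claw":0.4,"dx":40,"dy":-140,"dz":0,"twist":0},{"claw":0.4,"dx":40,"dy":-140,"dz":0,"twist":0},{"claw":0.4,"dx":40,"dy":-140,"dz":0,"twist":0},{"claw":0.4,"dx":40,"dy":-140,"dz":0,"twist":0}]'
python3 - <<'E'
from h import *
print(st()); p,d,X=cloud("wrist"); cv2.imwrite("pics/w6.png",p[180:400,120:520]);X[X[...,2]>.32]=np.nan; bars(X,p,.25,(.5,.6,-.08,-.01))
E
```

```text
clock: 20.95
tool_pos: [0.4593, 0.4393, 0.2797]
eef_rot: [-0.038, 0.999, -0.001, -0.001]
contact_force: [0.1, 0.1, -3.2]
opening: 0.561
finger_force: 25.0
[-0.36666667 -0.03333333 -3.11666667] (21.25, array([0.4598, 0.4396, 0.2804]), np.float64(94.2), array([ 0.2,  0.5, -2.6]))
clock: 22.05
tool_pos: [0.5052, 0.093, 0.281]
eef_rot: [-0.036, 0.999, 0.0, 0.0]
contact_force: [0.4, -0.4, -2.1]
opening: 0.562
finger_force: 25.0
clock: 22.85
tool_pos: [0.5445, -0.043, 0.2809]
eef_rot: [-0.038, 0.999, 0.001, -0.0]
contact_force: [0.5, 0.4, -3.3]
opening: 0.563
finger_force: 25.0
(22.85, array([ 0.5445, -0.043 ,  0.2809]), np.float64(94.3), array([ 0.5,  0.4, -3.3]))
bar px [381. 242.] n 13 c [530.8 -12.4] mean [530.8 -12.5] ztop 283.6 ang 116.6 size [1. 5.]
bar px [323. 271.] n 2687 c [543.6 -42.8] mean [541.7 -42.9] ztop 299.6 ang 93.4 size [14. 50.]
```

View pics/w6.png

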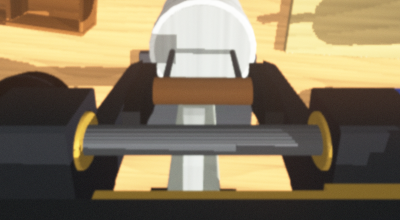

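The wrist crop shows the bar centred over the strap and level. The weight is about 3.1 N, so I expect about 53 mm of sink. Threading on and lowering.

```bash
python3 -m pendant '[{"claw":0.4,"dx":0,"dy":0,"dz":-9,"twist":0},{"claw":0.4,"dx":10,"dy":0,"dz":-9,"twist":0},{"claw":0.4,"dx":22,"dy":0,"dz":-9,"twist":0},{"claw":0.4,"dx":34,"dy":0,"dz":-9,"twist":0},{"claw":0.4,"dx":46,"dy":-1,"dz":-9,"twist":0},{"claw":0.4,"dx":57,"dy":-1,"dz":-9,"twist":0},{"claw":0.4,"dx":57,"dy":-1,"dz":-9,"twist":0},{"claw":0.4,"dx":57,"dy":-1,"dz":-9,"twist":0}]'
python3 -m pendant '[{"claw":0.4,"dx":0,"dy":0,"dz":-6,"twist":0},{"claw":0.4,"dx":0,"dy":0,"dz":-12,"twist":0},{"claw":0.4,"dx":0,"dy":0,"dz":-18,"twist":0},{"claw":0.4,"dx":0,"dy":0,"dz":-23,"twist":0},{"claw":0.4,"dx":0,"dy":0,"dz":-28,"twist":0},{"claw":0.4,"dx":0,"dy":0,"dz":-34,"twist":0},{"claw":0.4,"dx":0,"dy":0,"dz":-34,"twist":0},{"claw":0.4,"dx":0,"dy":0,"dz":-34,"twist":0}]'
python3 -c "
from h import *
f=[]
for i in range(4): f.append(st()[3]); eyes.snapshot('wrist')
print(np.mean(f,0),st())"
python3 -m pendant '[{"claw":0.4,"dx":0,"dy":0,"dz":-6,"twist":0},{"claw":0.4,"dx":0,"dy":0,"dz":-12,"twist":0},{"claw":0.4,"dx":0,"dy":0,"dz":-18,"twist":0},{"claw":0.4,"dx":0,"dy":0,"dz":-24,"twist":0},{"claw":0.4,"dx":0,"dy":0,"dz":-30,"twist":0},{"claw":0.4,"dx":0,"dy":0,"dz":-36,"twist":0},{"claw":0.4,"dx":0,"dy":0,"dz":-40,"twist":0},{"claw":0.4,"dx":0,"dy":0,"dz":-40,"twist":0}]'
python3 -c "
from h import *
f=[]
for i in range(6): f.append(st()[3]); eyes.snapshot('wrist')
print(np.mean(f,0),st())"
```

```text
clock: 23.7
tool_pos: [0.6016, -0.046, 0.2712]
eef_rot: [-0.036, 0.999, 0.0, -0.001]
contact_force: [0.4, -0.1, -3.2]
opening: 0.565
finger_force: 25.0
clock: 24.5
tool_pos: [0.6019, -0.0462, 0.2377]
eef_rot: [-0.036, 0.999, 0.0, -0.0]
contact_force: [-0.0, 0.1, -2.3]
opening: 0.563
finger_force: 25.0
[ 3.0000000e-01  6.9388939e-18 -2.6750000e+00] (24.7, array([ 0.602 , -0.0462,  0.238 ]), np.float64(94.1), array([-0.6,  0.4, -2.4]))
clock: 25.5
tool_pos: [0.602, -0.0462, 0.1973]
eef_rot: [-0.036, 0.999, 0.0, 0.0]
contact_force: [0.4, 0.3, -0.2]
opening: 0.56
finger_force: 25.0
[ 0.5         0.1        -0.41666667] (25.8, array([ 0.602 , -0.0462,  0.198 ]), np.float64(94.1), array([ 1.6, -0.2, -0.3]))
```

```bash
python3 -m pendant '[{"claw":0.4,"dx":0,"dy":0,"dz":-4,"twist":0},{"claw":0.4,"dx":0,"dy":0,"dz":-4,"twist":0},{"claw":0.65,"dx":0,"dy":0,"dz":-4,"twist":0},{"claw":0.9,"dx":0,"dy":0,"dz":-4,"twist":0},{"claw":0.9,"dx":0,"dy":0,"dz":-4,"twist":0},{"claw":0.9,"dx":0,"dy":0,"dz":6,"twist":0},{"claw":0.9,"dx":0,"dy":0,"dz":36,"twist":0},{"claw":0.9,"dx":0,"dy":0,"dz":66,"twist":0}]'
python3 -m pendant '[{"claw":0.9,"dx":0,"dy":0,"dz":0,"twist":0},{"claw":0.9,"dx":0,"dy":0,"dz":0,"twist":0},{"claw":0.9,"dx":0,"dy":0,"dz":0,"twist":0},{"claw":0.9,"dx":0,"dy":0,"dz":0,"twist":0},{"claw":0.9,"dx":0,"dy":0,"dz":0,"twist":0},{"claw":0.9,"dx":0,"dy":0,"dz":0,"twist":0},{"claw":0.9,"dx":0,"dy":0,"dz":0,"twist":0},{"claw":0.9,"dx":0,"dy":0,"dz":0,"twist":0}]'
python3 -m pendant '[{"claw":0.9,"dx":0,"dy":0,"dz":0,"twist":0},{"claw":0.9,"dx":0,"dy":0,"dz":0,"twist":0},{"claw":0.9,"dx":0,"dy":0,"dz":0,"twist":0},{"claw":0.9,"dx":0,"dy":0,"dz":0,"twist":0},{"claw":0.9,"dx":0,"dy":0,"dz":0,"twist":0},{"claw":0.9,"dx":0,"dy":0,"dz":0,"twist":0},{"claw":0.9,"dx":0,"dy":0,"dz":0,"twist":0},{"claw":0.9,"dx":0,"dy":0,"dz":0,"twist":0}]'
python3 -m pendant '[{"claw":0.9,"dx":0,"dy":0,"dz":0,"twist":0},{"claw":0.9,"dx":0,"dy":0,"dz":0,"twist":0},{"claw":0.9,"dx":0,"dy":0,"dz":0,"twist":0},{"claw":0.9,"dx":0,"dy":0,"dz":0,"twist":0},{"claw":0.9,"dx":0,"dy":0,"dz":0,"twist":0},{"claw":0.9,"dx":0,"dy":0,"dz":0,"twist":0}]'
python3 -c "
from h import *
weigh('b')"
```

```text
clock: 26.6
tool_pos: [0.6014, -0.0462, 0.2648]
eef_rot: [-0.036, 0.999, 0.0, -0.001]
contact_force: [0.7, 0.3, 0.5]
opening: 0.901
finger_force: 0.0
clock: 27.4
tool_pos: [0.6018, -0.0462, 0.2636]
eef_rot: [-0.036, 0.999, 0.0, -0.0]
contact_force: [0.1, 0.1, 0.4]
opening: 0.899
finger_force: 0.0
clock: 28.2
tool_pos: [0.6019, -0.0462, 0.2638]
eef_rot: [-0.036, 0.999, 0.0, 0.0]
contact_force: [-0.7, 0.5, 0.8]
opening: 0.9
finger_force: 0.0
clock: 28.8
tool_pos: [0.6018, -0.0462, 0.2637]
eef_rot: [-0.036, 0.999, 0.0, -0.0]
contact_force: [0.3, -0.5, -0.5]
opening: 0.899
finger_force: 0.0
(28.8, array([ 0.6018, -0.0462,  0.2637]), np.float64(94.1), array([ 0.3, -0.5, -0.5]))
bar px [316. 218.] n 548 c [601.5 -46.6] mean [598.5 -50.9] ztop 211.3 ang 99.8 size [14. 49.]
bar px [343. 229.] n 51 c [605.3 -31.7] mean [605.3 -31. ] ztop 211.5 ang 94.2 size [ 3. 21.]
[0.719 0.04  0.38 ]
bar px [278. 117.] n 47 c [599.5 -89.3] mean [599.  -89.6] ztop 552.8 ang 15.7 size [28.  2.]
bar px [317. 165.] n 35 c [585.1   4.4] mean [586.1   6.2] ztop 358.9 ang 94.2 size [ 7. 28.]
bar px [314. 192.] n 12 c [592.8  -5.1] mean [592.3  -4.8] ztop 291.6 ang 156.4 size [0. 2.]
bar px [282. 210.] n 12 c [608.  -97.8] mean [606.9 -98.3] ztop 275.9 ang 5.2 size [21.  2.]
bar px [300. 221.] n 83 c [601.8 -48.7] mean [608.  -50.4] ztop 211.1 ang 94.0 size [23. 43.]
saddle [([298.4, 224.5], 0.66)]
pointer [([319.9, 243.2], 0.45)]
mark [([321.8, 241.8], 0.97)]
```

View pics/s_b.png

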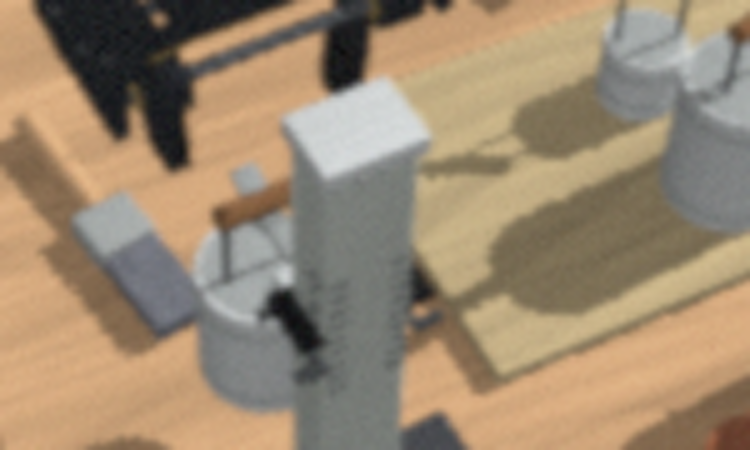

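The pointer is clearly below the mark. The bar top is at 210 mm, a sink of about 55 mm, so the tin is full. I'll lift it off and measure the crate from the wrist.

```bash
python3 -m pendant '[{"claw":0.9,"dx":0,"dy":0,"dz":-25,"twist":0},{"claw":0.9,"dx":0,"dy":0,"dz":-50,"twist":0},{"claw":0.9,"dx":0,"dy":0,"dz":-71,"twist":0},{"claw":0.9,"dx":0,"dy":0,"dz":-71,"twist":0}]'
python3 -m pendant '[{"claw":0.4,"dx":0,"dy":0,"dz":0,"twist":0},{"claw":0.4,"dx":0,"dy":0,"dz":0,"twist":0},{"claw":0.4,"dx":0,"dy":0,"dz":0,"twist":0},{"claw":0.4,"dx":0,"dy":0,"dz":0,"twist":0},{"claw":0.4,"dx":0,"dy":0,"dz":0,"twist":0},{"claw":0.4,"dx":0,"dy":0,"dz":0,"twist":0}]' 25
python3 -m pendant '[{"claw":0.4,"dx":0,"dy":0,"dz":10,"twist":0},{"claw":0.4,"dx":0,"dy":0,"dz":22,"twist":0},{"claw":0.4,"dx":0,"dy":0,"dz":34,"twist":0},{"claw":0.4,"dx":0,"dy":0,"dz":46,"twist":0},{"claw":0.4,"dx":0,"dy":0,"dz":58,"twist":0},{"claw":0.4,"dx":0,"dy":0,"dz":70,"twist":0},{"claw":0.4,"dx":0,"dy":0,"dz":79,"twist":0},{"claw":0.4,"dx":0,"dy":0,"dz":79,"twist":0}]'
python3 -m pendant '[{"claw":0.4,"dx":-10,"dy":0,"dz":0,"twist":0},{"claw":0.4,"dx":-22,"dy":0,"dz":0,"twist":0},{"claw":0.4,"dx":-34,"dy":0,"dz":0,"twist":0},{"claw":0.4,"dx":-46,"dy":0,"dz":0,"twist":0},{"claw":0.4,"dx":-60,"dy":0,"dz":0,"twist":0},{"claw":0.4,"dx":-75,"dy":0,"dz":0,"twist":0},{"claw":0.4,"dx":-75,"dy":0,"dz":0,"twist":0},{"claw":0.4,"dx":-75,"dy":0,"dz":0,"twist":0}]'
python3 - <<'E'
from h import *
print(st()); p,d,X=cloud("wrist"); cv2.imwrite("pics/w7.png",p)
m=(X[...,2]>.046)&(X[...,2]<.064)&(X[...,1]<-.15)&(X[...,1]>-.45)&(X[...,0]>.35)&(X[...,0]<.65)
print(m.sum(),cv2.minAreaRect((X[m][:,:2]*1000).astype(np.float32)), np.median(X[m][:,2]))
q=X.copy();q[q[...,2]>.31]=np.nan;bars(q,p,.25,(.45,.65,-.1,.0))
E
```

```text
clock: 29.45
tool_pos: [0.5998, -0.0465, 0.1901]
eef_rot: [-0.036, 0.999, 0.0, -0.003]
contact_force: [-0.2, -0.4, 0.3]
opening: 0.896
finger_force: 0.0
clock: 30.05
tool_pos: [0.6024, -0.0462, 0.1932]
eef_rot: [-0.036, 0.999, 0.0, 0.001]
contact_force: [1.0, -1.1, 0.4]
opening: 0.563
finger_force: 25.0
clock: 30.85
tool_pos: [0.6025, -0.0461, 0.2732]
eef_rot: [-0.036, 0.999, 0.0, 0.001]
contact_force: [0.2, -0.1, -2.7]
opening: 0.564
finger_force: 25.0
clock: 31.65
tool_pos: [0.5273, -0.0463, 0.2717]
eef_rot: [-0.036, 0.999, 0.0, 0.0]
contact_force: [0.1, 0.1, -3.3]
opening: 0.563
finger_force: 25.0
(31.65, array([ 0.5273, -0.0463,  0.2717]), np.float64(94.1), array([ 0.1,  0.1, -3.3]))
7094 ((506.3924865722656, -291.4443054199219), (203.78073120117188, 202.23301696777344), 85.49497985839844) 0.05388536249482895
bar px [247. 253.] n 77 c [517.8 -86.7] mean [517.9 -86.5] ztop 301.0 ang 102.1 size [1. 3.]
bar px [400. 255.] n 74 c [512.   -7.4] mean [512.   -7.5] ztop 304.4 ang 76.4 size [3. 1.]
bar px [322. 270.] n 2694 c [526.1 -46.1] mean [524.1 -46.4] ztop 290.4 ang 93.5 size [15. 50.]
```

Both cameras put the crate at about (506,-291) with yaw -4.5°. The cell at (-x,+y) is centred at (461,-239), so I'll put the tin there.

```bash
python3 -m pendant '[{"claw":0.4,"dx":-10,"dy":-25,"dz":0,"twist":0},{"claw":0.4,"dx":-22,"dy":-65,"dz":0,"twist":0},{"claw":0.4,"dx":-36,"dy":-108,"dz":0,"twist":0},{"claw":0.4,"dx":-50,"dy":-150,"dz":0,"twist":0},{"claw":0.4,"dx":-60,"dy":-180,"dz":0,"twist":0},{"claw":0.4,"dx":-65,"dy":-193,"dz":0,"twist":0},{"claw":0.4,"dx":-65,"dy":-193,"dz":0,"twist":0},{"claw":0.4,"dx":-65,"dy":-193,"dz":0,"twist":0}]'
python3 -m pendant '[{"claw":0.4,"dx":0,"dy":0,"dz":-25,"twist":0},{"claw":0.4,"dx":0,"dy":0,"dz":-55,"twist":0},{"claw":0.4,"dx":0,"dy":0,"dz":-75,"twist":0},{"claw":0.4,"dx":0,"dy":0,"dz":-75,"twist":0}]'
python3 - <<'E'
from h import *
print(st()); p,d,X=cloud("wrist"); cv2.imwrite("pics/w8.png",p)
E
```

```text
clock: 32.5
tool_pos: [0.4632, -0.2374, 0.2718]
eef_rot: [-0.037, 0.999, 0.001, 0.001]
contact_force: [-0.6, 0.1, -2.8]
opening: 0.566
finger_force: 25.0
clock: 32.9
tool_pos: [0.4616, -0.2359, 0.1947]
eef_rot: [-0.038, 0.999, 0.002, -0.002]
contact_force: [-0.9, 0.4, -3.1]
opening: 0.559
finger_force: 25.0
(32.9, array([ 0.4616, -0.2359,  0.1947]), np.float64(94.4), array([-0.9,  0.4, -3.1]))
```

View pics/w8.png

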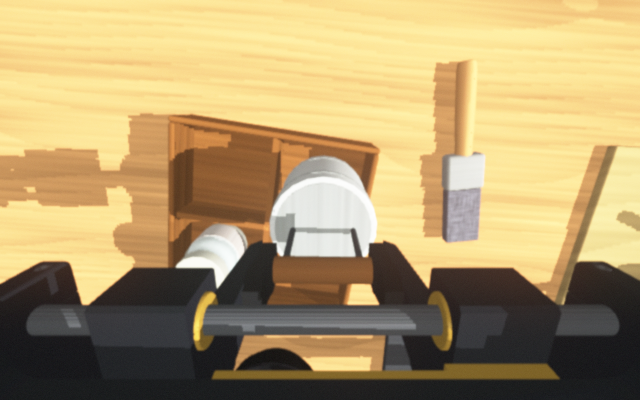

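The wrist view shows the tin at (322,200) above the near-left empty cell, with the jar at (215,250) in its own cell. Lowering.

```bash
python3 -m pendant '[{"claw":0.4,"dx":0,"dy":-1,"dz":-15,"twist":0},{"claw":0.4,"dx":0,"dy":-1,"dz":-30,"twist":0},{"claw":0.4,"dx":0,"dy":-1,"dz":-42,"twist":0},{"claw":0.4,"dx":0,"dy":-1,"dz":-52,"twist":0},{"claw":0.4,"dx":0,"dy":-1,"dz":-58,"twist":0},{"claw":0.4,"dx":0,"dy":-1,"dz":-62,"twist":0},{"claw":0.4,"dx":0,"dy":-1,"dz":-64,"twist":0},{"claw":0.4,"dx":0,"dy":-1,"dz":-64,"twist":0}]'
python3 -c "
from h import *
f=[]
for i in range(4): f.append(st()[3]); eyes.snapshot('wrist')
print(np.mean(f,0),st())"
```

```text
clock: 33.75
tool_pos: [0.462, -0.2402, 0.1328]
eef_rot: [-0.036, 0.999, 0.0, 0.0]
contact_force: [-0.0, -1.3, -3.0]
opening: 0.565
finger_force: 25.0
[ 0.025 -0.1   -2.8  ] (33.95, array([ 0.462 , -0.2403,  0.1331]), np.float64(94.1), array([-0.6,  0. , -3.3]))
```

```bash
python3 -m pendant '[{"claw":0.4,"dx":0,"dy":0,"dz":-1,"twist":0},{"claw":0.4,"dx":0,"dy":0,"dz":-2,"twist":0},{"claw":0.4,"dx":0,"dy":0,"dz":-3,"twist":0},{"claw":0.4,"dx":0,"dy":0,"dz":-3,"twist":0}]'
python3 -m pendant '[{"claw":0.65,"dx":0,"dy":0,"dz":0,"twist":0},{"claw":0.85,"dx":0,"dy":0,"dz":0,"twist":0},{"claw":0.85,"dx":0,"dy":0,"dz":0,"twist":0},{"claw":0.85,"dx":0,"dy":0,"dz":20,"twist":0},{"claw":0.85,"dx":0,"dy":0,"dz":60,"twist":0},{"claw":0.85,"dx":0,"dy":0,"dz":105,"twist":0},{"claw":0.85,"dx":0,"dy":40,"dz":130,"twist":0},{"claw":0.85,"dx":0,"dy":80,"dz":130,"twist":0}]'
python3 -m pendant '[{"claw":0.85,"dx":0,"dy":45,"dz":0,"twist":0},{"claw":0.85,"dx":0,"dy":90,"dz":0,"twist":0},{"claw":0.85,"dx":0,"dy":135,"dz":0,"twist":0},{"claw":0.85,"dx":10,"dy":180,"dz":0,"twist":0},{"claw":0.85,"dx":20,"dy":225,"dz":0,"twist":0},{"claw":0.85,"dx":35,"dy":270,"dz":0,"twist":0},{"claw":0.85,"dx":50,"dy":315,"dz":0,"twist":0},{"claw":0.85,"dx":65,"dy":355,"dz":0,"twist":0}]'
python3 -m pendant '[{"claw":0.85,"dx":15,"dy":40,"dz":0,"twist":0.07},{"claw":0.85,"dx":30,"dy":75,"dz":0,"twist":0.14},{"claw":0.85,"dx":38,"dy":95,"dz":0,"twist":0.14},{"claw":0.85,"dx":38,"dy":97,"dz":0,"twist":0.14},{"claw":0.85,"dx":38,"dy":97,"dz":0,"twist":0.14}]'
python3 - <<'E'
from h import *
print(st());p,d,X=cloud("wrist");X[X[...,2]>.22]=np.nan;cv2.imwrite("pics/w9.png",p);bars(X,p,.1)
p,d,X=cloud("top");cv2.imwrite("pics/t9.png",p);X[X[...,2]>.22]=np.nan;bars(X,p,.1);bars(X,p,.1,(.4,.6,-.4,-.15))
E
```

```text
clock: 34.35
tool_pos: [0.4622, -0.2402, 0.1315]
eef_rot: [-0.036, 0.999, -0.001, 0.001]
contact_force: [-3.6, 0.5, 14.0]
opening: 0.562
finger_force: 25.0
clock: 35.15
tool_pos: [0.4642, -0.1607, 0.263]
eef_rot: [-0.034, 0.999, -0.001, 0.004]
contact_force: [1.0, 0.8, -0.7]
opening: 0.846
finger_force: 0.0
clock: 35.95
tool_pos: [0.527, 0.1974, 0.2596]
eef_rot: [-0.037, 0.999, 0.0, -0.0]
contact_force: [0.6, -1.1, -0.2]
opening: 0.847
finger_force: 0.0
clock: 36.45
tool_pos: [0.5644, 0.2915, 0.2591]
eef_rot: [-0.106, 0.994, -0.0, -0.001]
contact_force: [0.1, -0.1, -0.2]
opening: 0.849
finger_force: 0.0
(36.45, array([0.5644, 0.2915, 0.2591]), np.float64(102.2), array([ 0.1, -0.1, -0.2]))
bar px [333.  96.] n 595 c [473.1 283.7] mean [474.  281.8] ztop 124.2 ang 66.6 size [50. 14.]
bar px [321. 208.] n 914 c [565.6 291.4] mean [564.5 290.9] ztop 172.2 ang 103.5 size [13. 50.]
bar px [168. 302.] n 63 c [320.1 417.9] mean [320.2 419. ] ztop 145.4 ang 21.4 size [48. 14.]
bar px [408. 250.] n 69 c [ 464.5 -238.7] mean [ 464.9 -238.3] ztop 151.3 ang 93.2 size [11. 50.]
```

View pics/w9.png

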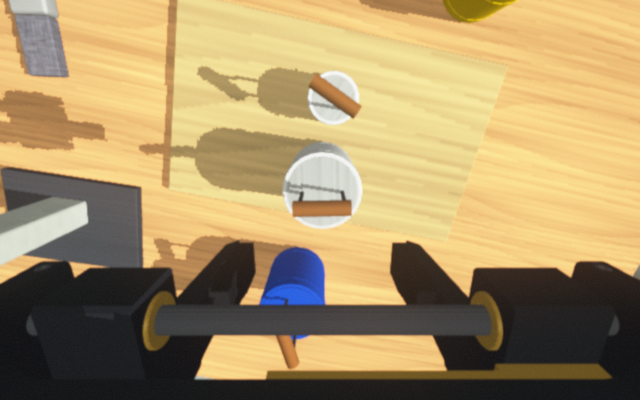

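The wrist view shows the largest grey tin centred at (321,208), with the small one back on the board at (333,96). The blue look-alike at (295,280) is behind it and clear. The mid tin's bar top in the crate reads about 149 mm, as it should. Gripping the largest tin.

```bash
python3 -m pendant '[{"claw":0.85,"dx":1,"dy":0,"dz":-35,"twist":0.01},{"claw":0.85,"dx":1,"dy":0,"dz":-65,"twist":0.01},{"claw":0.85,"dx":1,"dy":0,"dz":-90,"twist":0.01},{"claw":0.85,"dx":1,"dy":0,"dz":-105,"twist":0.01},{"claw":0.85,"dx":1,"dy":0,"dz":-105,"twist":0.01},{"claw":0.85,"dx":1,"dy":0,"dz":-105,"twist":0.01}]'
python3 -m pendant '[{"claw":0.4,"dx":0,"dy":0,"dz":0,"twist":0},{"claw":0.4,"dx":0,"dy":0,"dz":0,"twist":0},{"claw":0.4,"dx":0,"dy":0,"dz":0,"twist":0},{"claw":0.4,"dx":0,"dy":0,"dz":0,"twist":0},{"claw":0.4,"dx":0,"dy":0,"dz":0,"twist":0},{"claw":0.4,"dx":0,"dy":0,"dz":0,"twist":0}]' 25
```

```text
clock: 37.15
tool_pos: [0.5664, 0.2915, 0.1556]
eef_rot: [-0.111, 0.994, 0.0, 0.0]
contact_force: [-0.0, -0.2, 0.2]
opening: 0.849
finger_force: 0.0
clock: 37.75
tool_pos: [0.5664, 0.2919, 0.1554]
eef_rot: [-0.111, 0.994, 0.0, 0.001]
contact_force: [0.2, -1.3, 5.3]
opening: 0.564
finger_force: 25.0
```

```bash
python3 -m pendant '[{"claw":0.4,"dx":0,"dy":0,"dz":30,"twist":0},{"claw":0.4,"dx":0,"dy":0,"dz":70,"twist":0},{"claw":0.4,"dx":0,"dy":0,"dz":105,"twist":0},{"claw":0.4,"dx":0,"dy":0,"dz":127,"twist":-0.08},{"claw":0.4,"dx":0,"dy":0,"dz":127,"twist":-0.15},{"claw":0.4,"dx":0,"dy":0,"dz":127,"twist":-0.15},{"claw":0.4,"dx":0,"dy":0,"dz":127,"twist":-0.15},{"claw":0.4,"dx":0,"dy":0,"dz":127,"twist":-0.15}]'
python3 -c "
from h import *
f=[]
for i in range(6): f.append(st()[3]); eyes.snapshot('wrist')
print(np.mean(f,0),st())"
python3 -m pendant '[{"claw":0.4,"dx":-8,"dy":-25,"dz":0,"twist":0},{"claw":0.4,"dx":-18,"dy":-70,"dz":0,"twist":0},{"claw":0.4,"dx":-24,"dy":-118,"dz":0,"twist":0},{"claw":0.4,"dx":-24,"dy":-166,"dz":0,"twist":0},{"claw":0.4,"dx":-24,"dy":-214,"dz":0,"twist":0},{"claw":0.4,"dx":-24,"dy":-260,"dz":0,"twist":0},{"claw":0.4,"dx":-24,"dy":-300,"dz":0,"twist":0},{"claw":0.4,"dx":-22,"dy":-330,"dz":0,"twist":0}]'
python3 -m pendant '[{"claw":0.4,"dx":0,"dy":-7,"dz":0,"twist":0},{"claw":0.4,"dx":0,"dy":-7,"dz":0,"twist":0},{"claw":0.4,"dx":0,"dy":-7,"dz":0,"twist":0},{"claw":0.4,"dx":0,"dy":-7,"dz":0,"twist":0}]'
python3 - <<'E'
from h import *
print(st()); p,d,X=cloud("wrist"); cv2.imwrite("pics/w10.png",p[180:400,120:520]);X[X[...,2]>.32]=np.nan; bars(X,p,.25,(.5,.6,-.08,-.01))
E
```

```text
clock: 38.55
tool_pos: [0.5653, 0.2914, 0.2806]
eef_rot: [-0.037, 0.999, -0.001, -0.001]
contact_force: [0.4, -0.3, -1.4]
opening: 0.567
finger_force: 25.0
[-0.15        0.01666667 -1.7       ] (38.85, array([0.5658, 0.2917, 0.2815]), np.float64(94.1), array([-0.4,  0. , -1.4]))
clock: 39.65
tool_pos: [0.5434, -0.0419, 0.2818]
eef_rot: [-0.035, 0.999, -0.001, -0.0]
contact_force: [0.8, -0.3, -2.0]
opening: 0.564
finger_force: 25.0
clock: 40.05
tool_pos: [0.544, -0.0429, 0.2819]
eef_rot: [-0.038, 0.999, 0.001, 0.0]
contact_force: [-0.1, -0.6, -1.4]
opening: 0.56
finger_force: 25.0
(40.05, array([ 0.544 , -0.0429,  0.2819]), np.float64(94.3), array([-0.1, -0.6, -1.4]))
bar px [322. 268.] n 2605 c [542.7 -42.7] mean [541.  -42.9] ztop 298.8 ang 94.8 size [14. 50.]
```

Aligned as before (bar at (543,-43)), with a weight of about 1.6 N. Threading on and lowering.

```bash
python3 -m pendant '[{"claw":0.4,"dx":0,"dy":0,"dz":-9,"twist":0},{"claw":0.4,"dx":10,"dy":0,"dz":-9,"twist":0},{"claw":0.4,"dx":22,"dy":0,"dz":-9,"twist":0},{"claw":0.4,"dx":34,"dy":0,"dz":-9,"twist":0},{"claw":0.4,"dx":46,"dy":1,"dz":-9,"twist":0},{"claw":0.4,"dx":58,"dy":1,"dz":-9,"twist":0},{"claw":0.4,"dx":58,"dy":1,"dz":-9,"twist":0},{"claw":0.4,"dx":58,"dy":1,"dz":-9,"twist":0}]'
python3 -m pendant '[{"claw":0.4,"dx":0,"dy":0,"dz":-6,"twist":0},{"claw":0.4,"dx":0,"dy":0,"dz":-12,"twist":0},{"claw":0.4,"dx":0,"dy":0,"dz":-18,"twist":0},{"claw":0.4,"dx":0,"dy":0,"dz":-23,"twist":0},{"claw":0.4,"dx":0,"dy":0,"dz":-28,"twist":0},{"claw":0.4,"dx":0,"dy":0,"dz":-33,"twist":0},{"claw":0.4,"dx":0,"dy":0,"dz":-38,"twist":0},{"claw":0.4,"dx":0,"dy":0,"dz":-38,"twist":0}]'
python3 -m pendant '[{"claw":0.4,"dx":0,"dy":0,"dz":-5,"twist":0},{"claw":0.4,"dx":0,"dy":0,"dz":-10,"twist":0},{"claw":0.4,"dx":0,"dy":0,"dz":-14,"twist":0},{"claw":0.4,"dx":0,"dy":0,"dz":-14,"twist":0}]'
python3 -c "
from h import *
f=[]
for i in range(6): f.append(st()[3]); eyes.snapshot('wrist')
print(np.mean(f,0),st())"
```

```text
clock: 40.9
tool_pos: [0.6017, -0.044, 0.2722]
eef_rot: [-0.036, 0.999, 0.0, -0.0]
contact_force: [-0.9, 0.6, -1.0]
opening: 0.563
finger_force: 25.0
clock: 41.7
tool_pos: [0.6019, -0.0442, 0.2342]
eef_rot: [-0.036, 0.999, 0.0, -0.0]
contact_force: [0.0, -0.3, -0.3]
opening: 0.56
finger_force: 25.0
clock: 42.1
tool_pos: [0.602, -0.0442, 0.2203]
eef_rot: [-0.036, 0.999, 0.0, 0.0]
contact_force: [0.5, 0.0, -0.5]
opening: 0.563
finger_force: 25.0
[ 0.76666667 -0.01666667 -0.08333333] (42.4, array([ 0.602 , -0.0442,  0.2209]), np.float64(94.1), array([ 1.4, -1. , -0.5]))
```

```bash
python3 -m pendant '[{"claw":0.65,"dx":0,"dy":0,"dz":0,"twist":0},{"claw":0.75,"dx":0,"dy":0,"dz":0,"twist":0},{"claw":0.9,"dx":0,"dy":0,"dz":0,"twist":0},{"claw":0.9,"dx":0,"dy":0,"dz":0,"twist":0},{"claw":0.9,"dx":0,"dy":0,"dz":0,"twist":0},{"claw":0.9,"dx":0,"dy":0,"dz":10,"twist":0},{"claw":0.9,"dx":0,"dy":0,"dz":40,"twist":0},{"claw":0.9,"dx":0,"dy":0,"dz":66,"twist":0}]'
python3 -m pendant '[{"claw":0.9,"dx":0,"dy":0,"dz":0,"twist":0},{"claw":0.9,"dx":0,"dy":0,"dz":0,"twist":0},{"claw":0.9,"dx":0,"dy":0,"dz":0,"twist":0},{"claw":0.9,"dx":0,"dy":0,"dz":0,"twist":0},{"claw":0.9,"dx":0,"dy":0,"dz":0,"twist":0},{"claw":0.9,"dx":0,"dy":0,"dz":0,"twist":0},{"claw":0.9,"dx":0,"dy":0,"dz":0,"twist":0},{"claw":0.9,"dx":0,"dy":0,"dz":0,"twist":0}]'
python3 -m pendant '[{"claw":0.9,"dx":0,"dy":0,"dz":0,"twist":0},{"claw":0.9,"dx":0,"dy":0,"dz":0,"twist":0},{"claw":0.9,"dx":0,"dy":0,"dz":0,"twist":0},{"claw":0.9,"dx":0,"dy":0,"dz":0,"twist":0},{"claw":0.9,"dx":0,"dy":0,"dz":0,"twist":0},{"claw":0.9,"dx":0,"dy":0,"dz":0,"twist":0},{"claw":0.9,"dx":0,"dy":0,"dz":0,"twist":0},{"claw":0.9,"dx":0,"dy":0,"dz":0,"twist":0}]'
python3 -m pendant '[{"claw":0.9,"dx":0,"dy":0,"dz":0,"twist":0},{"claw":0.9,"dx":0,"dy":0,"dz":0,"twist":0},{"claw":0.9,"dx":0,"dy":0,"dz":0,"twist":0},{"claw":0.9,"dx":0,"dy":0,"dz":0,"twist":0},{"claw":0.9,"dx":0,"dy":0,"dz":0,"twist":0},{"claw":0.9,"dx":0,"dy":0,"dz":0,"twist":0}]'
python3 -c "
from h import *
weigh('c')"
```

```text
clock: 43.2
tool_pos: [0.6018, -0.0441, 0.2882]
eef_rot: [-0.036, 0.999, 0.0, 0.0]
contact_force: [0.5, -0.1, 0.1]
opening: 0.9
finger_force: 0.0
clock: 44.0
tool_pos: [0.6018, -0.0442, 0.2866]
eef_rot: [-0.036, 0.999, 0.0, -0.0]
contact_force: [0.1, 1.0, 0.6]
opening: 0.904
finger_force: 0.0
clock: 44.8
tool_pos: [0.6018, -0.0442, 0.2867]
eef_rot: [-0.036, 0.999, 0.0, -0.0]
contact_force: [0.2, -0.3, 0.4]
opening: 0.899
finger_force: 0.0
clock: 45.4
tool_pos: [0.6018, -0.0442, 0.2867]
eef_rot: [-0.036, 0.999, 0.0, -0.0]
contact_force: [0.1, -0.5, 0.3]
opening: 0.899
finger_force: 0.0
(45.4, array([ 0.6018, -0.0442,  0.2867]), np.float64(94.1), array([ 0.1, -0.5,  0.3]))
bar px [316. 221.] n 712 c [602.5 -43.9] mean [599.2 -48.4] ztop 238.1 ang 96.3 size [16. 50.]
[0.719 0.013 0.392]
bar px [281. 116.] n 43 c [603.1 -81. ] mean [602.  -80.2] ztop 554.0 ang 157.5 size [ 3. 16.]
bar px [317. 157.] n 42 c [605.  -10.8] mean [588.6   4.7] ztop 382.6 ang 136.7 size [19. 70.]
bar px [316. 187.] n 17 c [593.4  -2.9] mean [593.4  -2.9] ztop 312.9 ang 157.4 size [0. 3.]
bar px [281. 203.] n 13 c [608.1 -96.4] mean [606.4 -96.6] ztop 302.3 ang 7.7 size [17.  2.]
bar px [300. 213.] n 78 c [603.3 -49.1] mean [607.8 -49.5] ztop 237.2 ang 90.8 size [22. 38.]
saddle [([299.5, 217.6], 0.64), ([191.5, 279.5], 0.46)]
pointer [([321.5, 236.3], 0.45), ([301.9, 240.8], 0.21)]
mark [([319.2, 238.1], 0.56)]
```

View pics/s_c.png

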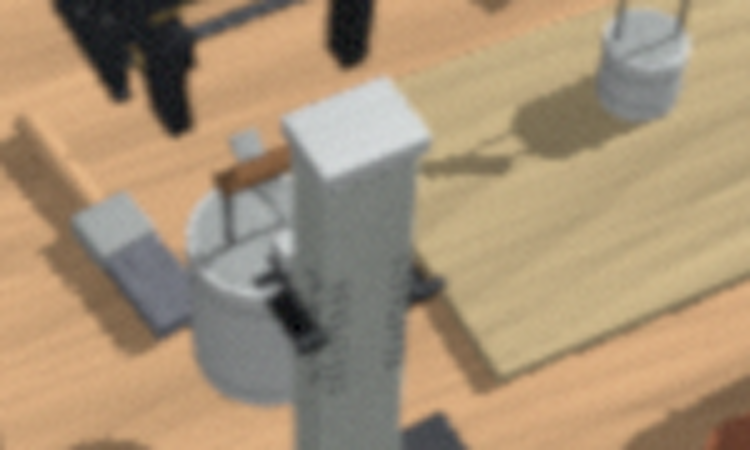

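The pointer is above the mark. The bar top is at 237 mm, a sink of about 28 mm, so the tin is short. Back to the board.

```bash
python3 -m pendant '[{"claw":0.9,"dx":0,"dy":0,"dz":-25,"twist":0},{"claw":0.9,"dx":0,"dy":0,"dz":-50,"twist":0},{"claw":0.9,"dx":0,"dy":0,"dz":-67,"twist":0},{"claw":0.9,"dx":0,"dy":0,"dz":-67,"twist":0}]'
python3 -m pendant '[{"claw":0.4,"dx":0,"dy":0,"dz":0,"twist":0},{"claw":0.4,"dx":0,"dy":0,"dz":0,"twist":0},{"claw":0.4,"dx":0,"dy":0,"dz":0,"twist":0},{"claw":0.4,"dx":0,"dy":0,"dz":0,"twist":0},{"claw":0.4,"dx":0,"dy":0,"dz":0,"twist":0},{"claw":0.4,"dx":0,"dy":0,"dz":0,"twist":0}]' 25
python3 -m pendant '[{"claw":0.4,"dx":0,"dy":0,"dz":8,"twist":0},{"claw":0.4,"dx":0,"dy":0,"dz":16,"twist":0},{"claw":0.4,"dx":0,"dy":0,"dz":24,"twist":0},{"claw":0.4,"dx":0,"dy":0,"dz":33,"twist":0},{"claw":0.4,"dx":0,"dy":0,"dz":42,"twist":0},{"claw":0.4,"dx":0,"dy":0,"dz":50,"twist":0},{"claw":0.4,"dx":0,"dy":0,"dz":54,"twist":0},{"claw":0.4,"dx":0,"dy":0,"dz":54,"twist":0}]'
python3 -m pendant '[{"claw":0.4,"dx":-10,"dy":0,"dz":0,"twist":0},{"claw":0.4,"dx":-22,"dy":0,"dz":0,"twist":0},{"claw":0.4,"dx":-34,"dy":0,"dz":0,"twist":0},{"claw":0.4,"dx":-46,"dy":0,"dz":0,"twist":0},{"claw":0.4,"dx":-58,"dy":0,"dz":0,"twist":0},{"claw":0.4,"dx":-66,"dy":10,"dz":10,"twist":0},{"claw":0.4,"dx":-66,"dy":40,"dz":10,"twist":0},{"claw":0.4,"dx":-66,"dy":80,"dz":10,"twist":0}]'
```

```text
clock: 46.05
tool_pos: [0.6002, -0.0445, 0.2175]
eef_rot: [-0.036, 0.999, 0.0, -0.003]
contact_force: [-0.1, -0.2, 0.6]
opening: 0.903
finger_force: 0.0
clock: 46.65
tool_pos: [0.6023, -0.0442, 0.2201]
eef_rot: [-0.036, 0.999, 0.0, 0.001]
contact_force: [1.0, -0.1, -0.9]
opening: 0.566
finger_force: 25.0
clock: 47.45
tool_pos: [0.6022, -0.0442, 0.2744]
eef_rot: [-0.036, 0.999, 0.0, 0.001]
contact_force: [-0.1, -0.9, -1.4]
opening: 0.56
finger_force: 25.0
clock: 48.25
tool_pos: [0.5361, 0.0352, 0.2845]
eef_rot: [-0.034, 0.999, -0.0, 0.001]
contact_force: [1.0, 0.1, -2.7]
opening: 0.564
finger_force: 25.0
```

```bash
python3 -m pendant '[{"claw":0.4,"dx":4,"dy":45,"dz":0,"twist":0},{"claw":0.4,"dx":9,"dy":90,"dz":0,"twist":0},{"claw":0.4,"dx":14,"dy":135,"dz":0,"twist":0},{"claw":0.4,"dx":19,"dy":180,"dz":0,"twist":0},{"claw":0.4,"dx":24,"dy":220,"dz":0,"twist":0},{"claw":0.4,"dx":28,"dy":255,"dz":0,"twist":0},{"claw":0.4,"dx":29,"dy":269,"dz":0,"twist":0},{"claw":0.4,"dx":29,"dy":269,"dz":0,"twist":0}]'
python3 - <<'E'
from h import *
print(st()); p,d,X=cloud("wrist"); X[X[...,2]>.22]=np.nan; bars(X,p,.1)
E
python3 -m pendant '[{"claw":0.4,"dx":0,"dy":0,"dz":-35,"twist":0},{"claw":0.4,"dx":0,"dy":0,"dz":-70,"twist":0},{"claw":0.4,"dx":0,"dy":0,"dz":-95,"twist":0},{"claw":0.4,"dx":0,"dy":0,"dz":-95,"twist":0}]'
```

```text
clock: 49.05
tool_pos: [0.5636, 0.308, 0.2839]
eef_rot: [-0.038, 0.999, 0.001, -0.0]
contact_force: [-0.6, -0.0, -2.4]
opening: 0.564
finger_force: 25.0
(49.05, array([0.5636, 0.308 , 0.2839]), np.float64(94.4), array([-0.6, -0. , -2.4]))
bar px [286.  79.] n 18 c [459.8 265.4] mean [459.9 265.5] ztop 122.7 ang 82.4 size [6. 3.]
bar px [302.  98.] n 346 c [476.2 282.2] mean [476.2 281.9] ztop 124.2 ang 68.1 size [49.  7.]
bar px [311.  92.] n 14 c [469.9 290.2] mean [470.  290.2] ztop 122.1 ang 66.6 size [9. 1.]
clock: 49.5
tool_pos: [0.5634, 0.2997, 0.1854]
eef_rot: [-0.035, 0.999, -0.003, -0.003]
contact_force: [0.3, 0.3, -1.9]
opening: 0.562
finger_force: 25.0
```

```bash
python3 -m pendant '[{"claw":0.4,"dx":0,"dy":0,"dz":-12,"twist":0},{"claw":0.4,"dx":0,"dy":0,"dz":-22,"twist":0},{"claw":0.4,"dx":0,"dy":0,"dz":-28,"twist":0},{"claw":0.4,"dx":0,"dy":0,"dz":-32,"twist":0},{"claw":0.4,"dx":0,"dy":0,"dz":-34,"twist":0},{"claw":0.4,"dx":0,"dy":0,"dz":-34,"twist":0}]'
python3 -m pendant '[{"claw":0.4,"dx":0,"dy":0,"dz":-1,"twist":0},{"claw":0.4,"dx":0,"dy":0,"dz":-2,"twist":0},{"claw":0.4,"dx":0,"dy":0,"dz":-2,"twist":0}]'
```

```text
clock: 50.1
tool_pos: [0.5648, 0.3049, 0.1548]
eef_rot: [-0.036, 0.999, 0.0, 0.0]
contact_force: [0.0, -0.2, -2.0]
opening: 0.563
finger_force: 25.0
clock: 50.4
tool_pos: [0.5652, 0.3052, 0.1543]
eef_rot: [-0.036, 0.999, 0.0, 0.001]
contact_force: [-1.8, -1.1, 5.4]
opening: 0.562
finger_force: 25.0
```

Touched down. I'll release, retreat and check everything.

```bash
python3 -m pendant '[{"claw":0.65,"dx":0,"dy":0,"dz":0,"twist":0},{"claw":0.85,"dx":0,"dy":0,"dz":0,"twist":0},{"claw":0.85,"dx":0,"dy":0,"dz":0,"twist":0},{"claw":0.85,"dx":0,"dy":0,"dz":20,"twist":0},{"claw":0.85,"dx":0,"dy":0,"dz":60,"twist":0},{"claw":0.85,"dx":0,"dy":0,"dz":105,"twist":0},{"claw":0.85,"dx":0,"dy":0,"dz":150,"twist":0},{"claw":0.85,"dx":0,"dy":0,"dz":190,"twist":0}]'
python3 -m pendant '[{"claw":0.85,"dx":-40,"dy":-20,"dz":0,"twist":0},{"claw":0.85,"dx":-80,"dy":-45,"dz":0,"twist":0},{"claw":0.85,"dx":-110,"dy":-75,"dz":0,"twist":0},{"claw":0.85,"dx":-130,"dy":-105,"dz":0,"twist":0},{"claw":0.85,"dx":-130,"dy":-145,"dz":0,"twist":0},{"claw":0.85,"dx":-130,"dy":-185,"dz":0,"twist":0},{"claw":0.85,"dx":-130,"dy":-225,"dz":0,"twist":0},{"claw":0.85,"dx":-130,"dy":-225,"dz":0,"twist":0}]'
python3 - <<'E'
from h import *
print(st());p,d,X=cloud("top");cv2.imwrite("pics/tf.png",p);X[X[...,2]>.22]=np.nan;bars(X,p,.1,(.3,.7,-.5,.5))
E
```

```text
clock: 51.2
tool_pos: [0.5649, 0.3049, 0.3451]
eef_rot: [-0.036, 0.999, 0.0, 0.001]
contact_force: [0.6, -0.3, -0.2]
opening: 0.849
finger_force: 0.0
clock: 52.0
tool_pos: [0.4346, 0.0736, 0.3424]
eef_rot: [-0.031, 1.0, -0.002, -0.001]
contact_force: [0.7, 0.3, 1.4]
opening: 0.851
finger_force: 0.0
(52.0, array([0.4346, 0.0736, 0.3424]), np.float64(93.6), array([0.7, 0.3, 1.4]))
bar px [211. 211.] n 68 c [566.1 305.5] mean [566.3 305.9] ztop 173.7 ang 93.4 size [10. 50.]
bar px [221. 245.] n 67 c [476.1 284.2] mean [476.2 285.5] ztop 127.0 ang 68.9 size [50. 12.]
bar px [168. 301.] n 58 c [320.2 420.2] mean [320.8 419.4] ztop 145.5 ang 21.6 size [46. 10.]
```

View pics/tf.png

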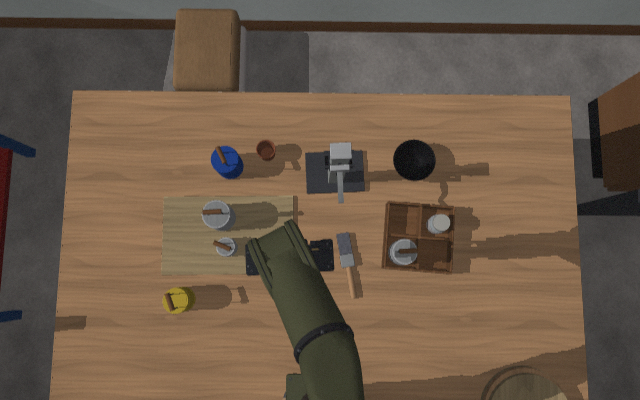

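The top view shows the small tin (223,246) and the largest (216,212) on the board. The mid tin is in the crate cell at (404,251), the hook is empty at (340,195), and the jar, bowl, cup and brush are unmoved. Handing in.

```bash
python3 -c "
from plant import r
print(r.finish_job())"
```

```text
the job is handed in; nothing more can be done
None
```

All three tins on the board were weighed from smallest to largest: the 74 mm one was full and is in the crate, the small and largest ones were short and are back on the board, the hook is empty, and the job is handed in.

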